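# Hang the headset on the rail under the lamp

## Robot

A 7-joint arm with a two-finger parallel gripper is mounted at the origin on the work surface. World frame = base frame: x ahead of the robot, y to its left, z up, the work surface at z = 0. Lengths are in m, angles in rad, forces in N, time in s.
With the tool pointing down it reaches from about 0.4 to 0.85 m from the base axis. Payload 4.5 kg.
Tool frame: the origin (TCP) lies between the finger pads; the fingertips stand 11 mm ahead of it and the grasp point (between the pads) lies 8 mm behind it (r.tip_reach is the distance from the TCP to the fingertips, in m); x points along the fingers, y is the direction in which the jaws open and shut, and the axes are right-handed (so a half turn about x gives the same grasp; the last joint's range is limited). The gripper opens to 88 mm and grips with 3 to 60 N. Pads are 18 mm wide; open, the fingers measure 123 mm over their backs; the gripper's body (75 mm by 187 mm) begins 45 mm behind the grasp point.
Start: joints at [1.216, 0.689, -0.195, 1.565, 0.157, 0.902, -0.215], TCP at [0.237, -0.578, 0.229] pointing down, gripper open.
Joint ranges: [-3.01, 3.01], [-0.46, 2.08], [-1.47, 1.51], [0.13, 2.56], [-1, 4.14], [0.04, 2.09], [-2.66, 2.66]. Speed limits (rad/s): [2.57, 2.57, 3.14, 3.14, 3.14, 3.14, 3.14].

## Interface

Orientations are given as a unit quaternion [x, y, z, w].
In Python, from plant import r gives the robot as it stands.
- The arm moves only by the tool drive_tool, never from a script. Its argument "deltas" is a list of rows, each a list of 3 entries, a list of its own where there are three numbers: the turn, a rotation vector about the tool's x, y, z in degrees, then the shift along the tool's x, y, z in cm, then the finger opening in cm, from 0 to 8.81. A call has 1 to 12 rows; each row shifts and turns the commanded pose from where the row before left it, along the tool's axes as they then stand; what a row does not reach is not made up. A row lasts 1/12 s, in which the tool goes at most 41.7 mm and 7.16 degrees, less where a joint would pass 70% of its speed; a pose out of reach is approached as far as the arm can. A call is refused whole if a number of a shift passes 4.17 or a number of a turn 7.16, either way. A call with a gripper value outside its range is refused whole. The fingers move at their own pace and stop on an object; "force" is the grip in N (left out, the last holds). Time passes only in rows, so rows that do not move let the fingers close. It gives the time, the measured TCP pose, the force and the opening at its end, in the units of the state.
- r.get_state(): the state, without advancing time (a new reading comes with each control period).
- r.snapshot(name): name is "side" or "top"; returns a dict with "color" (384x512x3 uint8, red, green, blue), "fov_y" (degrees; the focal length in pixels is half the picture's height over the tangent of half this angle, whatever the lens; pixels are square), "cx", "cy" (the principal point, pixels), "k1" (the pictures are not rectified: a ray, as slopes to the right and down, at radius r is drawn at 1 + k1 r^2 times it, then the intrinsics apply), "extrinsics" (4x4, takes a point from world to camera coordinates). Camera axes: x right, y up, looking along -z (the intrinsics and any distortion apply to the point x, -y, -z); pixel columns grow to the right and rows downward; lengths in m; the calibration is good to about 2 mm. A picture is of the moment at which its call begins. There is no depth.
- r.finish_job(): hands the job in, once; it reports no verdict.
The state is a dict: "clock": time; "q": joint angles; "qd": joint speeds; "joint_torque": joint torques, N m; "tool_pos": TCP position; "eef_rot": TCP orientation; "contact_force": force on the tool from outside, world axes, zero at the start; "moment": the same for the moment, N m; "opening": opening from 0.0 (shut) to 1.0 (fully open).
Only numpy, scipy, OpenCV 4.12 (cv2) and the standard library are available. Lean on these libraries where they do the work, as an engineer would, in place of code of your own. Each camera call takes 0.05 s, during which the arm holds its last target. There are 200 camera calls.

## Task

Pick up the headset standing on the bench and hang it by its headband over the steel rail under the lamp bar, one ear cup on each side of the rail and the notch inside the crown seated on it, hanging straight down. Let the rail gently take its weight before you let go; do not drop it on or press hard. Do not bump the lamp, and leave everything else on the bench where it is.

Things in the scene. Friction and masses are not known exactly. Their poses are not given: they have to be found in the camera images.
- headset: Rigid over-ear headset, black and grey, about 0.16 kg, standing on its two equal ear cups, headband up. 160 mm wide (x, cup to cup), 172 mm tall (z). Origin: bench level midway between the cups; the arch lies in its x-z plane. Cups: 46 to 80 mm from the middle in x (92 mm free between them), 56 mm in y, z 0 to 60 mm. Band: see crown; notch: see saddle.
- saddle (a point): Point in the notch under the crown, at headset (0, 0, 150 mm), axes as the headset; the rail's centre line passes here when the notch is fully seated. The notch is a V of two rubber faces, 22 mm wide in y, open downward, about 34 mm wide at its mouth, its lips reaching down to z 143 mm and 22 mm from the middle in x.
- crown (a point): Top of the headband, at headset (0, 0, 172 mm). The band is 24 mm wide (y) and 12 mm thick: a half circle of inner radius 66 mm about headset z 94 mm, then straight legs down to the cups.
- rail: Fixed round steel rail, 16 mm diameter, along its y axis, level, 210 mm above the bench. Origin: middle of its centre line. It runs roughly away from the robot; x is level and square to it (about to the robot's left), z up. Clear length 280 mm between two upright posts (18 mm thick, at y plus and minus 155 mm) with low feet (100 mm along x).
- lamp: White lamp bar fixed on the same posts above the rail. Origin: on its flat underside, directly above the rail's centre, 160 mm above the rail's centre line; axes as the rail. It spans x plus and minus 39 mm, y plus and minus 181 mm, and is 30 mm thick.
- bin: Bystander: open parts bin, 120 x 90 x 55 mm; origin at the centre of its underside. Leave it alone.
- reel: Bystander: solder reel, 52 mm across, 42 mm tall, standing on a flange; origin at the centre of its underside. Leave it alone.
- drive: Bystander: flat disk drive, 100 x 70 x 16 mm, lying under the rail; origin at the centre of its underside. Leave it alone.
- flux: Bystander: small amber bottle, 40 mm across, 85 mm tall; origin at the centre of its underside. Leave it alone.
- meter: Bystander: hand multimeter lying flat, 150 x 75 x 36 mm; origin at the centre of its underside. Leave it alone.
- mouse: Bystander: computer mouse, 100 x 58 x 28 mm; origin at the centre of its underside. Leave it alone.
- driver: Bystander: screwdriver lying on the bench, 170 mm long; origin at its handle-to-tip line's middle. Leave it alone.
Not all that is in view belongs to the job. Leave any red look-alike of the headset alone.

How it is judged:
By the outcome, as a careful person would: the job done as asked, in the order asked, and still so for the second after the job is handed in, with the robot touching nothing.
It also fails if it takes over 54 s, if anything falls off the work surface, if the arm or the gripper's body presses on something with over 40 N, if the wrist force passes 120 N, or if a joint passes its speed limit or range.

## Working session

There is one attempt and no reset: what is moved stays moved. The work goes in short steps, Python scripts to look and compute and a tool call to move; the robot and the scene stay as the last step left them, time stands still between calls to the robot, and variables do not carry over. Pictures are saved under pics/ and viewed, about 8 in all and at most 12, crops included, and the job is handed in when it is done.

Besides the shell and the picture viewer there is one more tool, called after ">>>" by a JSON object that holds its "op" and its "data", one argument or row to a line. drive_tool: Moves the arm, as the interface text tells. Its arguments: {"type":"object","properties":{"deltas":{"type":"array","items":{"type":"array"}},"force":{"type":"number"}},"required":["deltas"]}

```bash
ls; mkdir -p pics; python3 - <<'E'
from plant import r
import cv2,pickle
for n in("side","top"):
    s=r.snapshot(n);pickle.dump(s,open(f"pics/{n}0.pkl","wb"))
    cv2.imwrite(f"pics/{n}0.png",cv2.resize(s["color"][:,:,::-1],(800,600),interpolation=cv2.INTER_CUBIC))
    print({k:v for k,v in s.items() if k!="color"})
print(r.get_state(),r.tip_reach)
E
```

```text
pics
{'fov_y': 57.1297296490072, 'cx': 244.78186662023387, 'cy': 187.4433016634182, 'k1': -0.045461126739692534, 'extrinsics': array([[-0.94657291, -0.32207137, -0.01642403,  0.5054004 ],
       [ 0.20645935, -0.64433726,  0.73634505, -0.27307618],
       [-0.24773828,  0.69361339,  0.67640684, -1.08425747],
       [ 0.        ,  0.        ,  0.        ,  1.        ]])}
{'fov_y': 45.34422690843319, 'cx': 260.5079208239865, 'cy': 183.66925369451636, 'k1': -0.025224400875085137, 'extrinsics': array([[ 1.73115394e-02, -9.99843948e-01,  3.52002853e-03,
         9.54242634e-03],
       [ 9.83121323e-01,  1.76630977e-02,  1.82100190e-01,
        -5.37958762e-01],
       [-1.82133947e-01,  3.08180499e-04,  9.83273680e-01,
        -1.37165444e+00],
       [ 0.00000000e+00,  0.00000000e+00,  0.00000000e+00,
         1.00000000e+00]])}
{'clock': 0.1, 'q': array([ 1.21582307,  0.68989156, -0.19450088,  1.56621718,  0.15730797,
        0.90248877, -0.215119  ]), 'qd': array([-5.98336481e-04, -8.75979452e-04,  6.25154549e-04, -5.26897644e-03,
       -8.55321137e-04,  4.91954416e-05,  1.45754783e-04]), 'joint_torque': array([-3.12074888e-03, -5.28496456e+01, -1.27191380e+00, -1.53836167e+01,
       -5.26609062e-02,  1.93726388e-03,  4.93036464e-05]), 'tool_pos': array([ 0.23664127, -0.57785553,  0.22870118]), 'eef_rot': array([-0.69362946, -0.13715259,  0.69394273, -0.13605449]), 'contact_force': array([-0.40341486,  0.8724083 , -0.14120785]), 'moment': array([-0.04897515, -0.0231278 , -0.02581766]), 'opening': 1.001131190169238} 0.011
```

View pics/side0.png

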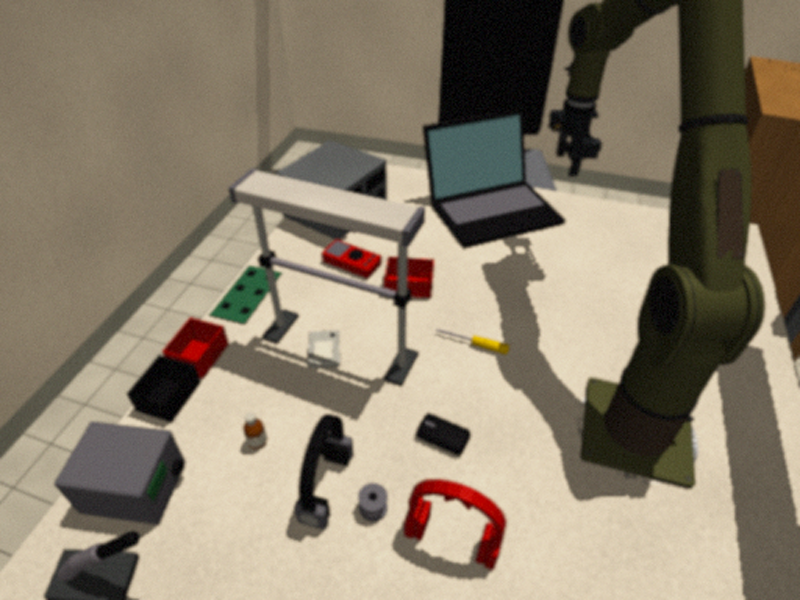

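View pics/top0.png

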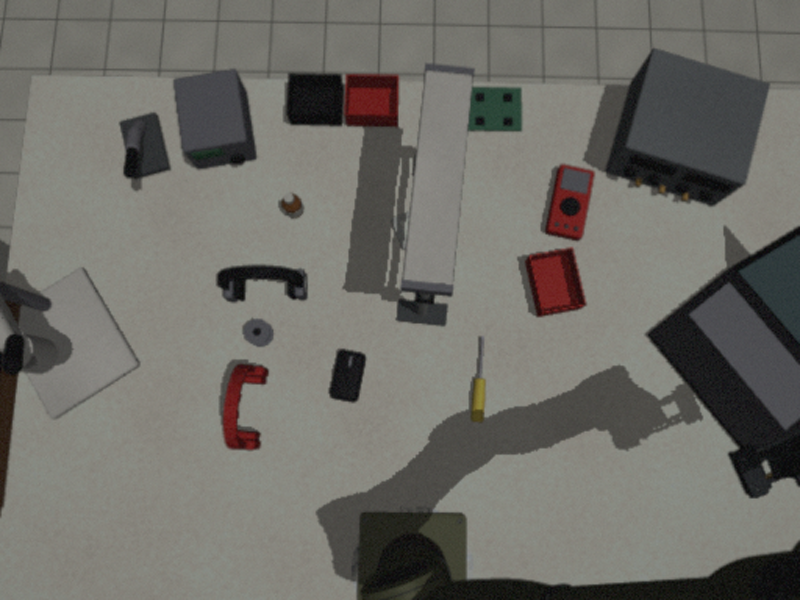

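Candidates for the headset are the black arch at top (262,280) / side (325,470) and the red arch at top (245,405) / side (455,520). The black one is the one meant, because red is the look-alike. I'll enlarge the black headset and the rail.

```bash
cat > h.py <<'E'
import numpy as np,cv2,pickle
def K(s):
    f=s["color"].shape[0]/2/np.tan(np.radians(s["fov_y"]/2)); return f,np.array([[f,0,s["cx"]],[0,f,s["cy"]],[0,0,1.]])
D=lambda s:np.array([s["k1"],0,0,0.])
def proj(s,P):
    E=np.diag([1,-1,-1,1.])@s["extrinsics"]
    return cv2.projectPoints(np.atleast_2d(np.float64(P)),cv2.Rodrigues(E[:3,:3])[0],E[:3,3],K(s)[1],D(s))[0][:,0]
def load(n): return pickle.load(open(f"pics/{n}.pkl","rb"))
def tile(s,c0,r0,w,h,k,pts=None):
    im=cv2.resize(np.ascontiguousarray(s["color"][r0:r0+h,c0:c0+w,::-1]),None,fx=k,fy=k,interpolation=cv2.INTER_CUBIC)
    im=cv2.convertScaleAbs(im,alpha=1.5,beta=15)
    if pts is not None:
        for L in pts:
            p=((proj(s,L)+.5-[c0,r0])*k).astype(int); cv2.polylines(im,[p.reshape(-1,1,2)],False,(0,255,0),1)
    return im
def pose(x,y,z,yaw,P):
    c,s_=np.cos(yaw),np.sin(yaw); return np.asarray(P)@np.array([[c,s_,0],[-s_,c,0],[0,0,1]])+[x,y,z]
def headset():
    L=[]
    t=np.linspace(0,np.pi,25)
    for y in(-.012,.012):
        for R in(.066,.078): L.append(np.c_[R*np.cos(t),0*t+y,.094+R*np.sin(t)])
    for a,b in((.046,.08),(-.08,-.046)):
        for z in(0,.06): L.append(np.array([[a,-.028,z],[b,-.028,z],[b,.028,z],[a,.028,z],[a,-.028,z]]))
    return L
def rail():
    L=[np.array([[x,-.146,0],[x,.146,0]]) for x in(-.008,.008)]
    for z in(.16,.19): L.append(np.array([[-.039,-.181,z],[.039,-.181,z],[.039,.181,z],[-.039,.181,z],[-.039,-.181,z]]))
    return L
E
python3 - <<'E'
from h import *
t,s=load("top0"),load("side0")
cv2.imwrite("pics/A.png",np.hstack([tile(t,128,121,80,120,5),tile(s,168,241,80,120,5)]))
cv2.imwrite("pics/B.png",np.hstack([cv2.resize(tile(t,230,35,114,171,7),(400,600)),cv2.resize(tile(s,140,90,114,171,7),(400,600))]))
E
```

```text
(no output)
```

View pics/A.png

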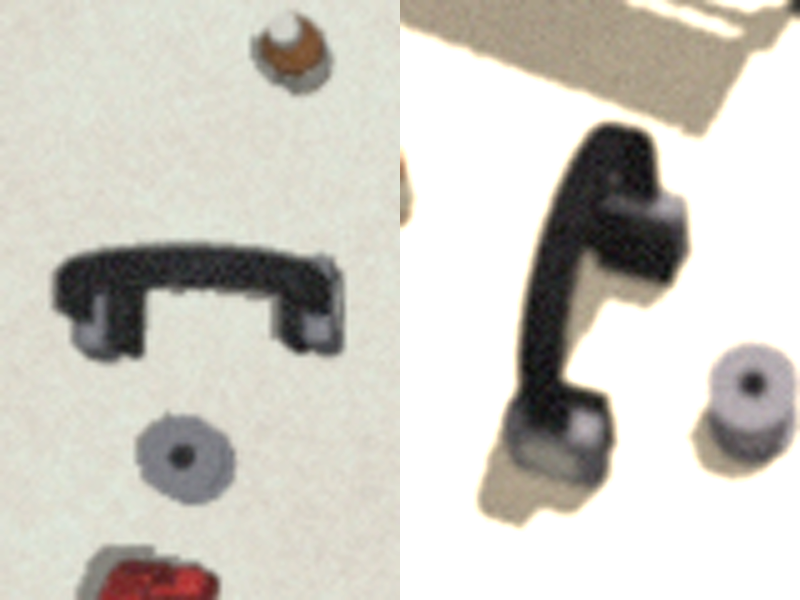

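View pics/B.png

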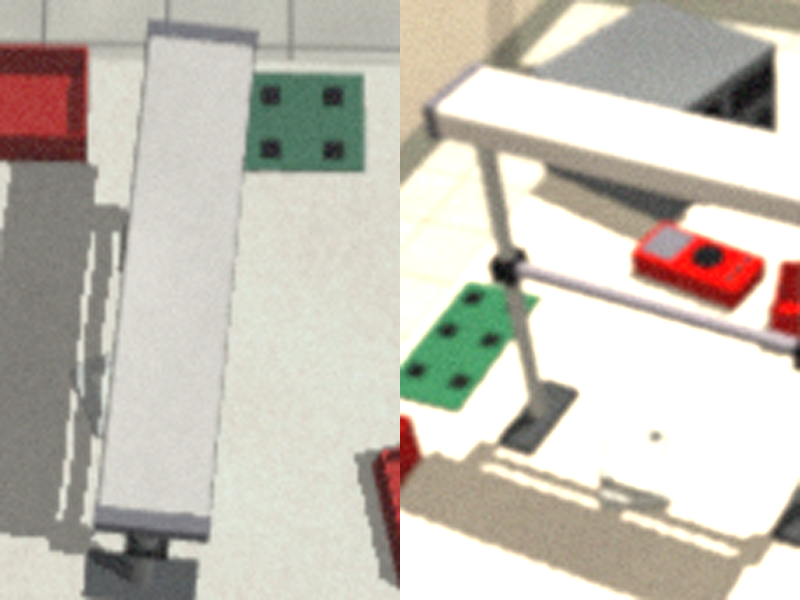

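```bash
cat > fit.py <<'E'
from h import *
from scipy.optimize import least_squares,minimize
t,s=load("top0"),load("side0")
# rail/lamp: corners of the lamp top face (z .40) seen from above, rail line in side view
k=400/114
T=np.array([[150,22],[257,33],[208,541],[95,528]])/k+[230,35]-.5
S=np.array([[125,268],[390,344]])/k+[140,90]-.5
n=np.array([-(S[1]-S[0])[1],(S[1]-S[0])[0]]);n/=np.linalg.norm(n)
def C(p): return pose(*p[:2],.21,p[2],[[.039,-.181,.19],[-.039,-.181,.19],[-.039,.181,.19],[.039,.181,.19]])
def resid(p):
    a=proj(t,C(p))-T; b=(proj(s,pose(*p[:2],.21,p[2],[[0,-.14,0],[0,.1,0]]))-S[0])@n
    return np.r_[a.ravel(),b]
R=least_squares(resid,[.65,-.05,3.05])
print("rail",R.x,np.degrees(R.x[2]),R.fun.round(1))
# headset: silhouette
def box(a,b,y,z0,z1): return [[x,q,z] for x in(a,b) for q in(-y,y) for z in(z0,z1)]
th=np.linspace(0,np.pi,17)
parts=[box(.046,.08,.028,0,.06),box(-.08,-.046,.028,0,.06),box(.066,.078,.012,.05,.094),box(-.078,-.066,.012,.05,.094)]
for a,b in zip(th,th[1:]): parts.append([[r*np.cos(q),y,.094+r*np.sin(q)] for q in(a,b) for r in(.066,.078) for y in(-.012,.012)])
def cont(im):
    g=cv2.GaussianBlur(im,(0,0),1).astype(float); return ((g.max(2)<95)|(g[:,:,2]>g[:,:,0]-3)).astype(np.uint8)
reg={"t":(t,slice(160,200),slice(134,202)),"s":(s,slice(258,345),slice(180,231))}
U=8
def render(cam,p,rs,cs):
    m=np.zeros(((rs.stop-rs.start)*U,(cs.stop-cs.start)*U),np.uint8)
    for P in parts:
        q=((proj(cam,pose(*p[:2],0,p[2],P))+.5-[cs.start,rs.start])*U).astype(np.int32); cv2.fillConvexPoly(m,cv2.convexHull(q),1)
    return cv2.resize(m.astype(np.float32),None,fx=1/U,fy=1/U,interpolation=cv2.INTER_AREA)
M={k:cont(v[0]["color"])[v[1],v[2]] for k,v in reg.items()}
def cost(p,ks="ts"): return sum(np.abs(render(reg[k][0],p,reg[k][1],reg[k][2])-M[k]).sum() for k in ks)
best=min((minimize(cost,[x,y,a],args=(ks,),method="Nelder-Mead",options=dict(initial_simplex=np.array([[x,y,a],[x+.03,y,a],[x,y+.03,a],[x,y,a+.15]]),xatol=1e-4)) for ks in["ts"] for x in(.55,.5) for y in(.22,.26) for a in(1.5,1.7)),key=lambda r:r.fun)
print("headset",best.x,np.degrees(best.x[2]),best.fun,M["t"].sum(),M["s"].sum())
for ks in"ts":
    b=minimize(cost,best.x,args=(ks,),method="Nelder-Mead",options=dict(initial_simplex=best.x+np.array([[0,0,0],[.01,0,0],[0,.01,0],[0,0,.1]])));print(ks,b.x,b.fun)
H=[pose(*best.x[:2],0,best.x[2],L) for L in headset()]; Q=[pose(*R.x[:2],.21,R.x[2],L) for L in rail()]
a=np.hstack([tile(t,128,141,80,60,5,H),cv2.resize(tile(s,158,251,100,100,3,H),(400,300))])
b=np.hstack([cv2.resize(tile(t,200,35,228,171,4,Q),(400,300)),cv2.resize(tile(s,130,90,228,171,4,Q),(400,300))])
cv2.imwrite("pics/C.png",np.vstack([a,b]))
E
python3 fit.py
```

```text
rail [ 0.64673668 -0.02565618  1.48181727] 84.90187584856649 [-0.3  0.3  0.7  0.4  0.9 -0.3 -0.5 -0.2  0.8  0.8]
headset [0.53892769 0.30449894 1.64336671] 94.15797676725641 362.125 895 1295
t [0.53944987 0.30432735 1.60867774] 89.78125
s [0.53980851 0.30386105 1.67758959] 241.671875
```

View pics/C.png

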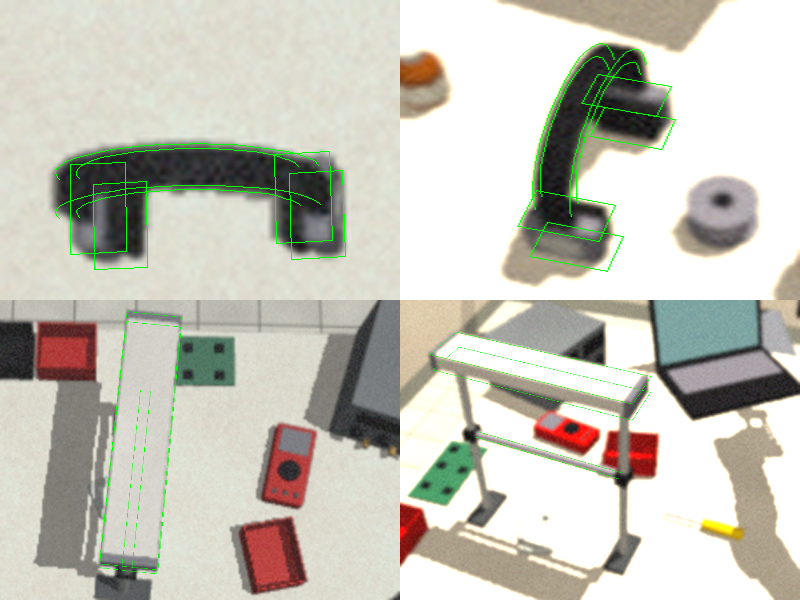

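```bash
python3 - <<'E'
import re
f=open('fit.py').read()
f=f.replace("[-.039,.181,.19],[.039,.181,.19]]","[-.039,.181,.16],[.039,.181,.16]]")
f=f.split("H=[pose")[0]
open('fit2.py','w').write(f)
E
python3 fit2.py
cat > plan.py <<'E'
import numpy as np,heapq
phi,al=np.radians(35),np.radians(42)
g=np.array([76*np.sin(phi),94+76*np.cos(phi)]); u=np.array([np.sin(al),np.cos(al)]); v=np.array([u[1],-u[0]])
def seg(a,b): a,b=np.array(a,float),np.array(b,float); n=max(2,int(np.linalg.norm(b-a)/4)+1); return a+(b-a)*np.linspace(0,1,n)[:,None]
H=[]
for s in(1,-1):
    c=[(46*s,0),(80*s,0),(80*s,60),(46*s,60),(46*s,0)]
    for a,b in zip(c,c[1:]):H.append(seg(a,b))
    H+= [seg((66*s,60),(66*s,94)),seg((78*s,60),(78*s,94)),seg((22*s,143),(17*s,143)),seg((17*s,143),(5*s,160)),seg((22*s,143),(22*s,158))]
t=np.linspace(0,np.pi,50)
for r in(66,78):H.append(np.c_[r*np.cos(t),94+r*np.sin(t)])
H=np.vstack(H)
B=[]
for w,a,b in((11,-15,45),(38,45,150),(60,150,300)):
    p=[g+u*a+v*w,g+u*b+v*w,g+u*b-v*w,g+u*a-v*w]
    for i in range(4):B.append(seg(p[i],p[(i+1)%4]))
P=np.vstack([H]+B)-[0,150]   # relative to saddle
def clear(x,z,b):
    c,s=np.cos(b),np.sin(b); q=P@np.array([[c,-s],[s,c]])+[x,z]   # b>0: crown leans to +x
    rail=np.hypot(*q.T)-8
    d=np.abs(q-[0,175])-[39,15]; lamp=np.hypot(*np.maximum(d,0).T)+np.minimum(d.max(1),0)
    return min(rail.min(),lamp.min(),q[:,1].min()+185)
xs=np.arange(-10,241,5);zs=np.arange(-40,131,5);bs=np.arange(0,66,5)
Cl=np.array([[[clear(x,z,np.radians(b)) for b in bs] for z in zs] for x in xs])
start=(len(xs)-1,len(zs)-1,0); goal=(2,int((10+40)/5),0)
print("goal clear",Cl[goal])
for mx in(25,30,35,40,50,60):
    dist={start:0};pr={};h=[(0,start)]
    while h:
        d,n=heapq.heappop(h)
        if d>dist[n]:continue
        if n==goal:break
        for dx in(-1,0,1):
            for dz in(-1,0,1):
                for db in(-1,0,1):
                    m=(n[0]+dx,n[1]+dz,n[2]+db)
                    if not(0<=m[0]<len(xs) and 0<=m[1]<len(zs) and 0<=m[2]<len(bs)) or bs[m[2]]>mx:continue
                    c=Cl[m]
                    if c<3 :continue
                    w=d+(dx*dx+dz*dz+db*db)**.5*(1+(30/min(c,30))**2-1)
                    if w<dist.get(m,1e9):dist[m]=w;pr[m]=n;heapq.heappush(h,(w,m))
    if goal in pr:
        n=goal;path=[n]
        while n!=start:n=pr[n];path.append(n)
        path=path[::-1]; print(mx,"cost",dist[goal],"min clr",min(Cl[n] for n in path[:-4]))
        if mx in(30,40,50):print([(int(xs[a]),int(zs[b]),int(bs[c]),round(Cl[a,b,c])) for a,b,c in path][10::2])
    else: print(mx,"none")
E
python3 plan.py
```

```text
rail [ 0.64970254 -0.02607792  1.48275254] 84.95546234634426 [-0.2 -0.8  0.8 -0.8  0.3  0.6 -0.1  0.9  0.8  0.8]
headset [0.53892769 0.30449894 1.64336671] 94.15797676725641 362.125 895 1295
t [0.53944987 0.30432735 1.60867774] 89.78125
s [0.53980851 0.30386105 1.67758959] 241.671875
goal clear 7.64864211361485
25 cost 237.7970011265567 min clr 5.4945266083455415
30 cost 134.1634692549677 min clr 11.79082353314358
[(190, 130, 15, 66), (180, 130, 15, 56), (170, 130, 20, 39), (160, 130, 30, 35), (150, 130, 30, 30), (140, 130, 30, 25), (130, 130, 30, 20), (120, 130, 30, 16), (110, 130, 30, 12), (100, 125, 30, 12), (90, 115, 30, 18), (80, 110, 30, 21), (70, 100, 30, 27), (60, 95, 30, 34), (50, 85, 30, 37), (40, 75, 30, 35), (30, 65, 25, 41), (20, 55, 15, 44), (10, 45, 5, 32), (0, 35, 0, 25), (0, 25, 0, 17), (0, 15, 0, 11)]
35 cost 113.87230836123737 min clr 16.371860542629577
40 cost 103.96747016902826 min clr 20.600699292150182
[(190, 130, 15, 66), (180, 130, 15, 56), (170, 125, 25, 33), (160, 125, 30, 30), (150, 120, 40, 31), (140, 120, 40, 27), (130, 120, 40, 22), (120, 115, 40, 21), (110, 110, 40, 21), (100, 100, 40, 26), (90, 95, 40, 30), (80, 95, 40, 30), (70, 90, 40, 34), (60, 85, 35, 38), (50, 80, 35, 33), (40, 70, 25, 32), (30, 60, 15, 33), (20, 50, 5, 37), (10, 45, 5, 32), (0, 35, 0, 25), (0, 25, 0, 17), (0, 15, 0, 11)]
50 cost 97.4684530736284 min clr 20.600699292150182
[(190, 100, 40, 41), (180, 100, 40, 34), (170, 100, 45, 33), (160, 100, 50, 34), (150, 100, 50, 31), (140, 100, 50, 31), (130, 100, 50, 29), (120, 95, 50, 30), (110, 90, 50, 32), (100, 85, 50, 35), (90, 85, 50, 31), (80, 80, 45, 38), (70, 80, 45, 31), (60, 75, 40, 36), (50, 70, 35, 37), (40, 70, 35, 32), (30, 65, 30, 36), (20, 55, 20, 46), (10, 45, 10, 34), (0, 35, 0, 25), (0, 25, 0, 17), (0, 15, 0, 11)]
60 cost 97.4684530736284 min clr 20.600699292150182
```

```bash
cat > go.py <<'E'
import numpy as np
from scipy.spatial.transform import Rotation as Ro
phi,al=np.radians(35),np.radians(42)
HS=(.5393,.3043,np.radians(93.))
RAIL=(.650,-.026,np.radians(84.95))
def tool(saddle,yaw,beta=0,sgn=1,back=0):
    "tool pose (TCP) holding the headset with saddle at world point, crown leaning beta to its +x"
    Rh=(Ro.from_euler('z',yaw)*Ro.from_euler('y',beta)).as_matrix()
    gl=np.array([.076*np.sin(phi),0,.094+.076*np.cos(phi)-.150]); a=-np.array([np.sin(al),0,np.cos(al)])
    y=np.array([0,sgn,0.]); R=Rh@np.c_[a,y,np.cross(a,y)]
    return R,np.array(saddle)+Rh@(gl+a*(.008-back))
def railpose(x,z,beta,along=0.,sgn=1,yaw=None):
    ex=np.array([np.cos(RAIL[2]),np.sin(RAIL[2]),0]); ey=np.array([-ex[1],ex[0],0])
    return tool(np.array([RAIL[0],RAIL[1],.21])+ex*x+ey*along+[0,0,z],RAIL[2] if yaw is None else yaw,np.radians(beta),sgn)
def cur():
    from plant import r
    s=r.get_state(); return Ro.from_quat(s["eef_rot"]).as_matrix(),np.array(s["tool_pos"]),s
def rows(A,B,n=None,name=""):
    "constant row (turn deg, shift cm) to repeat n times from A to B"
    w=Ro.from_matrix(A[0].T@B[0]).as_rotvec(); P=A[0].T@(B[1]-A[1])
    N=n or 1
    while True:
        E=Ro.from_rotvec(w/N); S=sum((E**k).as_matrix() if k else np.eye(3) for k in range(N)); p=np.linalg.solve(S,P)
        if n or (np.abs(np.degrees(w/N)).max()<6.5 and np.linalg.norm(p)<.038): break
        N+=1
    print(name,"n",N,"turn",np.degrees(w/N).round(2).tolist(),"shift_cm",(p*100).round(2).tolist(),"| total",np.degrees(w).round(1),(P*100).round(1)); return N
E
python3 - <<'E'
from go import *
R,p,s=cur(); print(R.round(2))
sad=np.array([HS[0],HS[1],.150])
for sg in(1,-1):
    V=(R,np.array([.40,-.20,.50])); V2=(R,np.array([.44,.15,.50]))
    G=tool(sad,HS[2],0,sg,back=.12)
    rows((R,p),V,name="via"); rows(V,G,name=f"pre {sg}"); print(G[1])
E
```

```text
[[-0.    0.38 -0.93]
 [ 0.   -0.93 -0.38]
 [-1.   -0.    0.  ]]
via n 13 turn [0.0, 0.0, 0.0] shift_cm [-2.08, -2.22, -2.26] | total [0. 0. 0.] [-27.1 -28.8 -29.4]
pre 1 n 22 turn [4.71, 1.29, 1.81] shift_cm [0.38, -3.48, 1.25] | total [103.7  28.3  39.9] [ 26.1 -52.5 -35.9]
[0.53309639 0.42267199 0.23948778]
via n 13 turn [0.0, 0.0, 0.0] shift_cm [-2.08, -2.22, -2.26] | total [0. 0. 0.] [-27.1 -28.8 -29.4]
pre -1 n 20 turn [-3.37, -1.82, 1.3] shift_cm [0.06, -1.48, -3.43] | total [-67.3 -36.5  25.9] [ 26.1 -52.5 -35.9]
[0.53309639 0.42267199 0.23948778]
```

>>> {"op": "drive_tool", "data": {
  "deltas": [
    [[0, 0, 0], [-4, 0, 0], 8.8],
    [[0, 0, 0], [-4, -1, -1], 8.8],
    [[0, 0, 0], [-3, -2, -2], 8.8],
    [[0, 0, 0], [-2.2, -2.5, -2.5], 8.8],
    [[0, 0, 0], [-2.2, -2.5, -2.5], 8.8],
    [[0, 0, 0], [-2.2, -2.5, -2.5], 8.8],
    [[0, 0, 0], [-2.2, -2.5, -2.5], 8.8],
    [[0, 0, 0], [-2.2, -2.5, -2.5], 8.8],
    [[0, 0, 0], [-2.2, -2.5, -2.5], 8.8],
    [[0, 0, 0], [-1.5, -2.7, -2.7], 8.8],
    [[0, 0, 0], [-0.7, -2.7, -2.7], 8.8],
    [[0, 0, 0], [0, -2.7, -2.7], 8.8]
  ]
}}

```text
clock: 1.1
tool_pos: [0.3803, -0.2366, 0.4944]
eef_rot: [0.695, 0.136, -0.693, 0.137]
contact_force: [0.2, -0.9, -0.3]
opening: 0.998
```

```bash
python3 - <<'E'
from go import *
R,p,s=cur(); print(p,s["q"].round(2))
W=(Ro.from_euler('z',67,degrees=True).as_matrix()@R,np.array([.42,.22,.48]))
G=tool([HS[0],HS[1],.150],HS[2],0,-1,back=.12)
rows((R,p),W,name="W"); rows(W,G,name="G")
E
```

```text
[ 0.38032828 -0.23655531  0.49438674] [ 0.71  0.2  -0.34  1.57  0.07  1.37 -0.81]
W n 13 turn [-5.15, 0.01, -0.01] shift_cm [0.11, -1.97, -3.17] | total [-67.    0.2  -0.1] [  1.4 -40.8 -21. ]
G n 9 turn [-0.4, -4.68, 0.13] shift_cm [1.87, 1.27, -3.04] | total [ -3.6 -42.1   1.2] [ 24.1  11.  -20.4]
```

>>> {"op": "drive_tool", "data": {
  "deltas": [
    [[-5.15, 0, 0], [0.1, -2, -3.2], 8.8],
    [[-5.15, 0, 0], [0.1, -2, -3.2], 8.8],
    [[-5.15, 0, 0], [0.1, -2, -3.2], 8.8],
    [[-5.15, 0, 0], [0.1, -2, -3.2], 8.8],
    [[-5.15, 0, 0], [0.1, -2, -3.2], 8.8],
    [[-5.15, 0, 0], [0.1, -2, -3.2], 8.8],
    [[-5.15, 0, 0], [0.1, -2, -3.2], 8.8],
    [[-5.15, 0, 0], [0.1, -2, -3.2], 8.8],
    [[-5.15, 0, 0], [0.1, -2, -3.2], 8.8],
    [[-5.15, 0, 0], [0.1, -2, -3.2], 8.8],
    [[-5.15, 0, 0], [0.1, -2, -3.2], 8.8],
    [[-5.15, 0, 0], [0.1, -2, -3.2], 8.8]
  ]
}}

```text
clock: 2.1
tool_pos: [0.4344, 0.1912, 0.4802]
eef_rot: [-0.524, -0.475, 0.524, -0.474]
contact_force: [0.4, 0.1, -1.1]
opening: 1.003
```

```bash
python3 - <<'E'
from go import *
R,p,s=cur(); print(p,s["q"].round(2),R.round(2))
G=tool([HS[0],HS[1],.150],HS[2],0,-1,back=.12)
rows((R,p),G,12,name="G")
E
```

```text
[0.43439996 0.19115706 0.48016473] [ 0.01  0.31 -0.75  1.53  0.21  1.39 -0.85] [[-0.   1.  -0.1]
 [-0.  -0.1 -1. ]
 [-1.  -0.   0. ]]
G n 12 turn [-0.69, -3.49, 0.27] shift_cm [1.28, 0.73, -2.57] | total [ -8.3 -41.9   3.2] [ 24.1   7.5 -24. ]
```

>>> {"op": "drive_tool", "data": {
  "deltas": [
    [[-0.7, -3.5, 0.3], [1.3, 0.7, -2.6], 8.8],
    [[-0.7, -3.5, 0.3], [1.3, 0.7, -2.6], 8.8],
    [[-0.7, -3.5, 0.3], [1.3, 0.7, -2.6], 8.8],
    [[-0.7, -3.5, 0.3], [1.3, 0.7, -2.6], 8.8],
    [[-0.7, -3.5, 0.3], [1.3, 0.7, -2.6], 8.8],
    [[-0.7, -3.5, 0.3], [1.3, 0.7, -2.6], 8.8],
    [[-0.7, -3.5, 0.3], [1.3, 0.7, -2.6], 8.8],
    [[-0.7, -3.5, 0.3], [1.3, 0.7, -2.6], 8.8],
    [[-0.7, -3.5, 0.3], [1.3, 0.7, -2.6], 8.8],
    [[-0.7, -3.5, 0.3], [1.3, 0.7, -2.6], 8.8],
    [[-0.7, -3.5, 0.3], [1.3, 0.7, -2.6], 8.8],
    [[-0.7, -3.5, 0.3], [1.3, 0.7, -2.6], 8.8]
  ]
}}

```text
clock: 3.1
tool_pos: [0.5318, 0.4249, 0.2354]
eef_rot: [0.28, 0.292, -0.628, 0.665]
contact_force: [0.6, 1.0, 0.2]
opening: 0.997
```

```bash
python3 - <<'E'
from go import *
R,p,s=cur(); print(p,s["q"].round(2),R.round(2))
G=tool([HS[0],HS[1],.150],HS[2],0,-1,back=.12)
rows((R,p),G,4,name="G")
rows((R,p),tool([HS[0],HS[1],.150],HS[2],0,-1,back=.03),8,name="near")
from plant import r
from h import *
L=[pose(HS[0],HS[1],0,HS[2],l) for l in headset()]
gp=p-R[:,0]*.008
L+=[np.array([p+R[:,0]*.12,p-R[:,0]*.008]),np.array([gp-R[:,1]*.012,gp+R[:,1]*.012])]
t,s=r.snapshot("top"),r.snapshot("side")
cv2.imwrite("pics/D.png",np.hstack([tile(t,98,120,130,130,3,L)[:,:390],tile(s,140,230,130,130,3,L)]))
E
```

```text
[0.53182021 0.42492163 0.23542269] [-0.82  1.13 -0.47  0.78  0.78  1.96 -1.08] [[ 0.04  1.    0.04]
 [-0.67  0.05 -0.74]
 [-0.74  0.01  0.67]]
G n 4 turn [-0.04, 0.07, -0.07] shift_cm [-0.04, 0.03, 0.11] | total [-0.2  0.3 -0.3] [-0.1  0.1  0.4]
near n 8 turn [-0.02, 0.04, -0.04] shift_cm [1.11, 0.01, 0.05] | total [-0.2  0.3 -0.3] [8.9 0.1 0.4]
```

View pics/D.png

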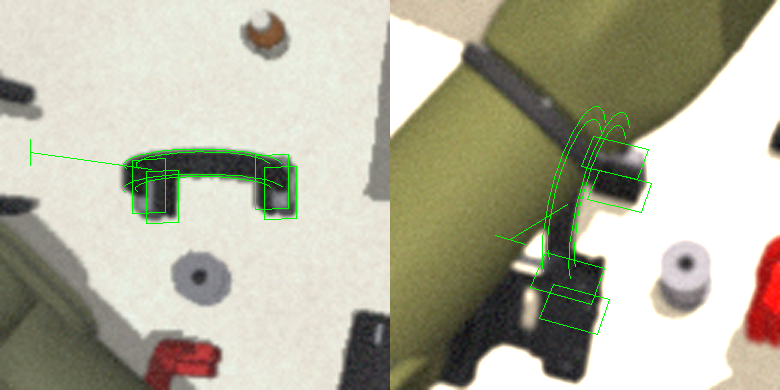

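>>> {"op": "drive_tool", "data": {
  "deltas": [
    [[0, 0, 0], [1.5, 0, 0.1], 8.8],
    [[0, 0, 0], [1.5, 0, 0.1], 8.8],
    [[0, 0, 0], [1.5, 0.1, 0.1], 8.8],
    [[0, 0, 0], [1.5, 0, 0.1], 8.8],
    [[0, 0, 0], [1.5, 0, 0], 8.8],
    [[0, 0, 0], [1.5, 0, 0], 8.8],
    [[0, 0, 0], [1, 0, 0], 8.8],
    [[0, 0, 0], [1, 0, 0], 8.8],
    [[0, 0, 0], [0.9, 0, 0], 8.8],
    [[0, 0, 0], [0, 0, 0], 8.8]
  ]
}}

```text
clock: 4.03
tool_pos: [0.5382, 0.3395, 0.1511]
eef_rot: [0.281, 0.292, -0.629, 0.664]
contact_force: [0.2, 0.2, 0.4]
opening: 1.0
```

```bash
python3 - <<'E'
from go import *
R,p,s=cur(); print(p,s["q"].round(2),s["contact_force"].round(1))
rows((R,p),tool([HS[0],HS[1],.150],HS[2],0,-1),1,name="G")
from plant import r
from h import *
L=[pose(HS[0],HS[1],0,HS[2],l) for l in headset()[:4]]
t=r.snapshot("top")
cv2.imwrite("pics/E.png",tile(t,98,140,110,70,6,L))
E
```

```text
[0.53820659 0.33951737 0.15107608] [-0.69  1.12 -0.49  1.13  0.8   1.7  -1.23] [0.2 0.2 0.4]
G n 1 turn [-0.27, 0.22, -0.2] shift_cm [-0.15, -0.08, -0.27] | total [-0.3  0.2 -0.2] [-0.1 -0.1 -0.3]
```

View pics/E.png

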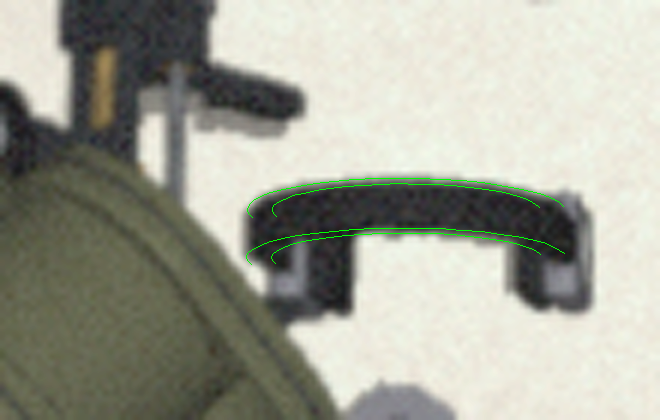

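>>> {"op": "drive_tool", "data": {
  "deltas": [
    [[0, 0, 0], [-0.1, 0, -0.3], 8.8],
    [[0, 0, 0], [0, 0, 0], 5],
    [[0, 0, 0], [0, 0, 0], 3.2],
    [[0, 0, 0], [0, 0, 0], 2.6],
    [[0, 0, 0], [0, 0, 0], 2],
    [[0, 0, 0], [0, 0, 0], 1.5],
    [[0, 0, 0], [0, 0, 0], 1.5],
    [[0, 0, 0], [0, 0, 0], 1.5],
    [[0, 0, 0], [0, 0, 0], 1.5]
  ],
  "force": 35
}}

```text
clock: 4.83
tool_pos: [0.5377, 0.3442, 0.1501]
eef_rot: [0.281, 0.293, -0.628, 0.664]
contact_force: [0.1, -0.1, -0.1]
opening: 0.418
```

```bash
python3 - <<'E'
from go import *
R,p,s=cur(); print(p,s["q"].round(2),s["contact_force"].round(1),s["opening"]*88)
E
```

```text
[0.53769646 0.34420828 0.15011082] [-0.69  1.12 -0.49  1.12  0.8   1.7  -1.23] [ 0.1 -0.1 -0.1] 36.79321159557578
```

>>> {"op": "drive_tool", "data": {
  "deltas": [
    [[0, 0, 0], [0, 0, 0], 1.5],
    [[0, 0, 0], [0, 0, 0], 1.5],
    [[0, 0, 0], [0, 0, 0], 1.5],
    [[0, 0, 0], [0, 0, 0], 1.5],
    [[0, 0, 0], [0, 0, 0], 1.5]
  ]
}}

```text
clock: 5.25
tool_pos: [0.5376, 0.3444, 0.1505]
eef_rot: [0.281, 0.293, -0.628, 0.664]
contact_force: [-1.3, 1.2, 2.4]
opening: 0.172
```

```bash
python3 - <<'E'
from go import *
R,p,s=cur(); print(p,s["contact_force"].round(1),s["opening"]*88)
rows((R,p),tool([HS[0],HS[1],.150],HS[2],0,-1),1,name="G")
E
```

```text
[0.53755233 0.34436191 0.15046757] [-1.3  1.2  2.4] 15.094296391945925
G n 1 turn [-0.22, 0.12, -0.25] shift_cm [0.14, -0.04, 0.13] | total [-0.2  0.1 -0.3] [ 0.1 -0.   0.1]
```

```bash
python3 - <<'E'
from plant import r
from h import *
t,s=r.snapshot("top"),r.snapshot("side")
cv2.imwrite("pics/F.png",np.hstack([tile(t,98,135,100,75,4),tile(s,150,230,100,75,4)]))
E
```

```text
(no output)
```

View pics/F.png

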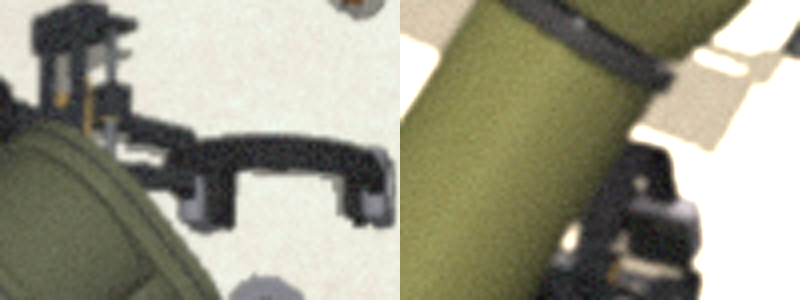

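>>> {"op": "drive_tool", "data": {
  "deltas": [
    [[0, 0, 0], [0, 0, 0], 0.5],
    [[0, 0, 0], [0, 0, 0], 0.5],
    [[0, 0, 0], [0, 0, 0], 0.5]
  ]
}}

```text
clock: 5.6
tool_pos: [0.5376, 0.3446, 0.151]
eef_rot: [0.282, 0.292, -0.628, 0.664]
contact_force: [-2.2, 2.0, 6.7]
opening: 0.055
```

```bash
python3 - <<'E'
from go import *
from h import *
from plant import r
R,p,s=cur(); t=load("top0")
print("tip proj",proj(t,p+R[:,0]*.011),"tcp",proj(t,p),"gp",proj(t,p-R[:,0]*.008))
for d in(-.02,.02):print(proj(t,p+R[:,0]*.011+R[:,1]*d+R[:,2]*.009),proj(t,p+R[:,0]*.011+R[:,1]*d-R[:,2]*.009))
Hc=pose(*HS[:2],0,HS[2],[[.0436,0,.1563],[.078,0,.094],[0,0,.172]]);print(proj(t,Hc)); print(s["opening"],s["contact_force"])
a,b=r.snapshot("top"),r.snapshot("side")
cv2.imwrite("pics/G.png",np.hstack([tile(a,128,150,50,50,8,[np.array([p+R[:,0]*.011,p-R[:,0]*.008])]),tile(b,180,240,50,50,8,[np.array([p+R[:,0]*.011,p-R[:,0]*.008])])]))
E
```

```text
tip proj [[150.75062755 175.73962632]] tcp [[147.53664931 175.28014997]] gp [[145.17486709 174.94249248]]
[[152.53712033 182.07850139]] [[148.88428635 182.98015733]]
[[152.62523138 168.47289074]] [[148.9905158  169.49046681]]
[[145.96646345 175.0885242 ]
 [139.52325218 179.63857339]
 [160.00133862 173.45700914]]
0.05468716427983571 [-2.15054174  2.00943646  6.67596723]
```

View pics/G.png

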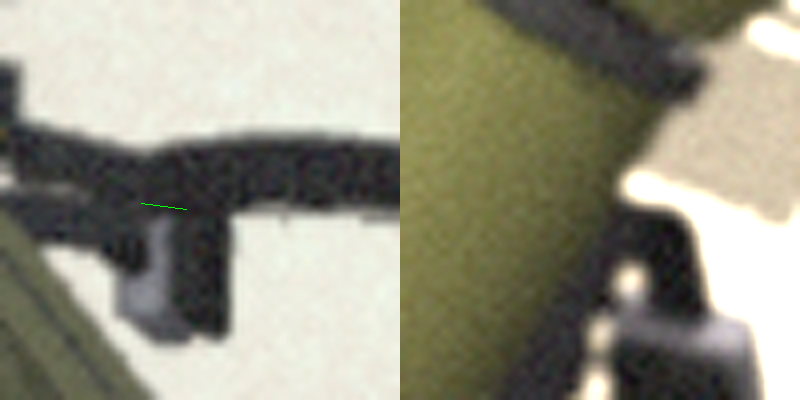

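```bash
python3 - <<'E'
from go import *
from h import *
from plant import r
R,p,s=cur()
a,b=r.snapshot("top"),r.snapshot("side")
print(proj(b,p))
for c in(a,b): c["color"]=(255*(c["color"]/255.)**.55/1.5).clip(0,255).astype(np.uint8)
L=[np.array([p+R[:,0]*.011,p-R[:,0]*.008])]
cv2.imwrite("pics/Hh.png",np.hstack([tile(a,118,145,66,100,6,L),tile(b,160,250,66,100,6,L)]))
E
```

```text
[[197.94907771 296.69945307]]
```

View pics/Hh.png

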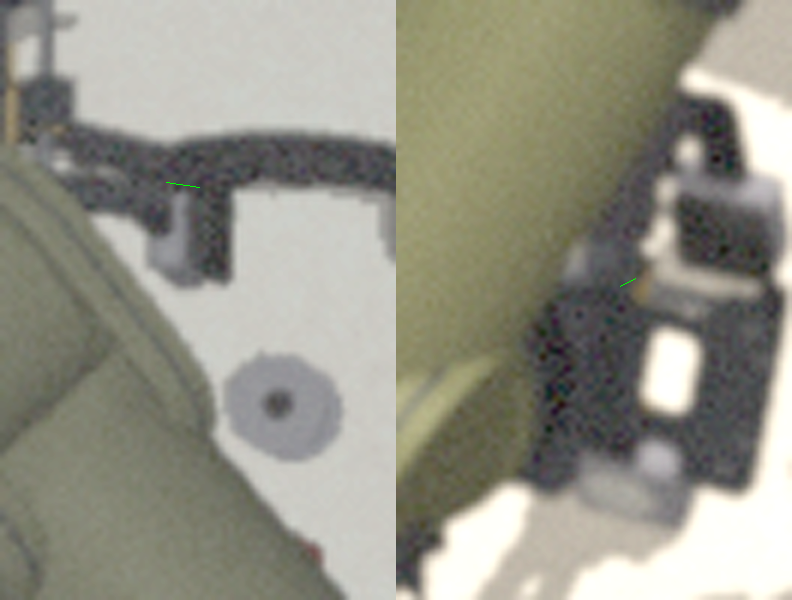

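>>> {"op": "drive_tool", "data": {
  "deltas": [
    [[0, 0, 0], [-0.5, 0, 0], 3],
    [[0, 0, 0], [-0.5, 0, 0], 5],
    [[0, 0, 0], [-1, 0, 0], 8.8],
    [[0, 0, 0], [-1.5, 0, 0], 8.8],
    [[0, 0, 0], [-1.5, 0, 0], 8.8],
    [[0, 0, 0], [-1.5, 0, 0], 8.8],
    [[0, 0, 0], [-1.5, 0, 0], 8.8],
    [[0, 0, 0], [-1, 0, 0], 8.8],
    [[0, 0, 0], [-1, 0, 0], 8.8],
    [[0, 0, 0], [0, 0, 0], 8.8]
  ]
}}

```text
clock: 6.63
tool_pos: [0.5331, 0.4137, 0.2254]
eef_rot: [0.283, 0.294, -0.627, 0.664]
contact_force: [-0.2, 0.5, -0.0]
opening: 0.791
```

```bash
python3 - <<'E'
from go import *
from plant import r
import pickle
for n in("top","side"): pickle.dump(r.snapshot(n),open(f"pics/{n}1.pkl","wb"))
f=open('fit2.py').read().replace('"top0"','"top1"').replace('"side0"','"side1"').replace('for ks in["ts"]','for ks in["t"]').replace('slice(160,200)','slice(158,200)').replace('for ks in"ts":','for ks in"t":')
exec(f.split("# headset")[0].split("# rail")[0]+"# h"+f.split("# headset")[1])
from h import *
R,p,s=cur();print(p,s["opening"],s["contact_force"].round(1))
b=best.x; L=[pose(b[0],b[1],0,b[2],l) for l in headset()]
for d in(-.053,.053): L.append(np.array([p+R[:,0]*.011+R[:,1]*d+R[:,2]*.009,p+R[:,0]*.011+R[:,1]*d-R[:,2]*.009]))
cv2.imwrite("pics/I.png",np.vstack([tile(t,90,120,120,75,6,L)[:430,:720],]))
E
```

```text
headset [0.53934517 0.30480047 1.61103084] 92.30526782621932 84.390625 857 2709
t [0.53934517 0.30480047 1.61103084] 84.390625
[0.53352509 0.41175889 0.22416348] 0.8808540753026867 [ 0.6 -0.1  0. ]
```

View pics/I.png

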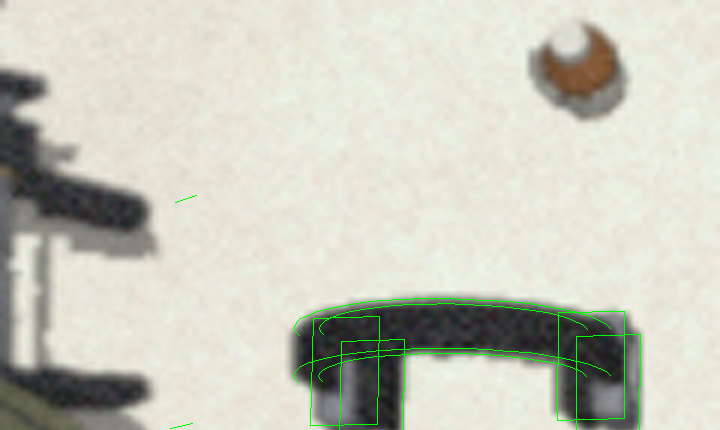

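```bash
sed -i 's/^HS=.*/HS=(.5393,.3046,np.radians(92.8))/' go.py; python3 - <<'E'
from go import *
R,p,s=cur(); print(p,s["opening"])
rows((R,p),tool([HS[0],HS[1],.150],HS[2],0,-1,back=-.018),9,name="G")
E
```

```text
[0.53352509 0.41175889 0.22416348] 0.8808540753026867
G n 9 turn [-0.01, 0.01, -0.05] shift_cm [1.32, 0.0, 0.02] | total [-0.1  0.1 -0.4] [11.9 -0.   0.2]
```

>>> {"op": "drive_tool", "data": {
  "deltas": [
    [[0, 0, 0], [1.5, 0, 0.1], 8.8],
    [[0, 0, 0], [1.5, 0, 0.1], 8.8],
    [[0, 0, 0], [1.5, 0, 0], 8.8],
    [[0, 0, 0], [1.5, 0, 0], 8.8],
    [[0, 0, 0], [1.5, 0, 0], 8.8],
    [[0, 0, 0], [1.5, 0, 0], 7],
    [[0, 0, 0], [1, 0, 0], 6],
    [[0, 0, 0], [0.8, 0, 0], 5],
    [[0, 0, 0], [0.6, 0, 0], 5],
    [[0, 0, 0], [0.5, 0, 0], 4.5],
    [[0, 0, 0], [0, 0, 0], 4],
    [[0, 0, 0], [0, 0, 0], 4]
  ]
}}

```text
clock: 7.73
tool_pos: [0.5385, 0.3303, 0.1374]
eef_rot: [0.281, 0.293, -0.628, 0.664]
contact_force: [1.0, -0.3, 0.5]
opening: 0.492
```

>>> {"op": "drive_tool", "data": {
  "deltas": [
    [[0, 0, 0], [0, 0, 0], 3.5],
    [[0, 0, 0], [0, 0, 0], 3],
    [[0, 0, 0], [0, 0, 0], 2.5],
    [[0, 0, 0], [0, 0, 0], 2],
    [[0, 0, 0], [0, 0, 0], 1.5],
    [[0, 0, 0], [0, 0, 0], 1.5],
    [[0, 0, 0], [0, 0, 0], 1.5],
    [[0, 0, 0], [0, 0, 0], 1.5]
  ],
  "force": 35
}}

```text
clock: 8.4
tool_pos: [0.5384, 0.3305, 0.1376]
eef_rot: [0.281, 0.293, -0.628, 0.664]
contact_force: [-0.7, 1.7, 2.0]
opening: 0.27
```

>>> {"op": "drive_tool", "data": {
  "deltas": [
    [[0, 0, 0], [-0.35, 0, 0.3], 1.5],
    [[0, 0, 0], [-0.75, 0, 0.65], 1.5],
    [[0, 0, 0], [-1.5, 0, 1.35], 1.5],
    [[0, 0, 0], [-1.5, 0, 1.35], 1.5],
    [[0, 0, 0], [-1.5, 0, 1.35], 1.5],
    [[0, 0, 0], [-1.5, 0, 1.35], 1.5],
    [[0, 0, 0], [-1.5, 0, 1.35], 1.5],
    [[0, 0, 0], [-1.5, 0, 1.35], 1.5],
    [[0, 0, 0], [-1.5, 0, 1.35], 1.5],
    [[0, 0, 0], [-0.75, 0, 0.65], 1.5],
    [[0, 0, 0], [-0.4, 0, 0.3], 1.5],
    [[0, 0, 0], [0, 0, 0], 1.5]
  ]
}}

```text
clock: 9.4
tool_pos: [0.5375, 0.3317, 0.3095]
eef_rot: [0.282, 0.293, -0.628, 0.664]
contact_force: [0.1, -0.3, -1.2]
opening: 0.269
```

```bash
cat > held.py <<'E'
# fit headset pose relative to the model-held pose from silhouettes (top, optionally side)
from go import *
from h import *
from plant import r
from scipy.optimize import minimize
exec(open('fit2.py').read().split("# headset: silhouette")[1].split("reg=")[0])
OFF=-.018
def held_guess(R,p):
    "headset world rotation and saddle from tool pose"
    R0,p0=tool([0,0,0],0,0,-1,back=OFF); Rh=R@R0.T; return Rh,p-Rh@p0
def render_pose(cam,Rh,sad,rs,cs,U=6):
    m=np.zeros(((rs.stop-rs.start)*U,(cs.stop-cs.start)*U),np.uint8)
    for P in parts:
        W=(np.array(P)-[0,0,.15])@Rh.T+sad
        q=((proj(cam,W)+.5-[cs.start,rs.start])*U).astype(np.int32); cv2.fillConvexPoly(m,cv2.convexHull(q),1)
    return cv2.resize(m.astype(np.float32),None,fx=1/U,fy=1/U,interpolation=cv2.INTER_AREA)
E
python3 - <<'E'
from held import *
import pickle
R,p,s=cur(); print(p,s["q"].round(2),s["opening"]*88,s["contact_force"].round(1))
Rh,sd=held_guess(R,p); print("saddle",sd,Ro.from_matrix(Rh).as_euler('zyx',degrees=True).round(1))
for n in("top","side"): pickle.dump(r.snapshot(n),open(f"pics/{n}2.pkl","wb"))
V=[(np.array(P)-[0,0,.15])@Rh.T+sd for P in parts]
for n in("top2","side2"):
    q=np.vstack([proj(load(n),v) for v in V]); print(n,q.min(0),q.max(0))
t=load("top2");L=[(l-[0,0,.15])@Rh.T+sd for l in headset()]
s2=load("side2")
cv2.imwrite("pics/J.png",np.vstack([tile(t,70,110,160,80,5,L),tile(s2,140,150,160,120,5,L)[:200]]))
E
```

```text
[0.53754228 0.33166018 0.3094998 ] [-0.68  0.94 -0.5   1.05  0.76  1.9  -1.08] 23.65633161393675 [ 0.1 -0.3 -1.2]
saddle [0.53881161 0.30549826 0.32256945] [93.  -0.4  0. ]
top2 [121.14482101 154.62898997] [187.83575768 183.86459088]
side2 [176.14058513 222.91759727] [222.97877232 309.77811085]
```

```bash
cat >> held.py <<'E'
def fitheld(cam,R,p,cmin,x0=(0,0)):
    "slip angle about jaw axis (deg) and shift along headset y (mm), from columns right of cmin"
    Rh,sd=held_guess(R,p); V=np.vstack([(np.array(P)-[0,0,.15])@Rh.T+sd for P in parts]); q=proj(cam,V)
    rs=slice(int(q[:,1].min())-8,int(q[:,1].max())+9); cs=slice(int(cmin),int(q[:,0].max())+9)
    M=cont(cam["color"])[rs,cs]; gp=p-R[:,0]*(.008)
    def mv(u):
        S=Ro.from_rotvec(Rh[:,1]*np.radians(u[0])).as_matrix(); return S@Rh,gp+S@(sd-gp)+Rh[:,1]*u[1]/1000
    c=lambda u:np.abs(render_pose(cam,*mv(u),rs,cs)-M).sum()
    b=min((minimize(c,[a,d],method="Nelder-Mead",options=dict(initial_simplex=np.array([[a,d],[a+4,d],[a,d+3]]))) for a in(-6,0,6) for d in(-2,2)),key=lambda r:r.fun)
    return b.x,b.fun,M.sum(),c([0,0]),mv(b.x)
E
python3 - <<'E'
from held import *
R,p,s=cur()
print(held_guess(R,np.array([.5384,.3305,.1376]))[1])
gc=proj(load("top2"),p)[0];print(gc)
for dc in(8,14,20):
    x=fitheld(load("top2"),R,p,gc[0]+dc);print(x[:4],x[4][1])
a,b=railpose(190,130,15,0,-1),None
E
```

```text
[0.53971372 0.30437452 0.15073798]
[138.20875601 163.2160577 ]
(array([-2.13529205, -0.17202377]), np.float64(170.2222137451172), np.uint64(771), np.float32(214.05554)) [0.53873474 0.30474512 0.31937792]
(array([-2.13188028, -0.1788938 ]), np.float64(147.80555725097656), np.uint64(684), np.float32(191.72223)) [0.53874157 0.30474584 0.31937985]
(array([-2.13267517, -0.30996132]), np.float64(124.83334350585938), np.uint64(597), np.float32(168.91666)) [0.53887246 0.30475266 0.31938006]
```

```bash
cat >> go.py <<'E'
def rp(x,z,b,along=.02,slip=-2):
    ex=np.array([np.cos(RAIL[2]),np.sin(RAIL[2]),0]); ey=np.array([-ex[1],ex[0],0])
    sad=np.array([RAIL[0],RAIL[1],.21])+(ex*x+[0,0,z])/1000+ey*along
    # tool pose such that the slipped headset is at (x,z,b): headset frame in tool rotated by slip about jaw axis at the grasp point
    R0,p0=tool([0,0,0],0,0,-1,back=-.018); g0=p0-R0[:,0]*.008
    S=Ro.from_rotvec([0,np.radians(slip),0]).as_matrix()
    Rs,sad0=S,g0+S@(-g0)           # headset orientation/saddle when the tool is at (R0,p0)
    Rd=(Ro.from_euler('z',RAIL[2])*Ro.from_euler('y',np.radians(b))).as_matrix()
    Q=Rd@Rs.T; return Q@R0, sad+Q@(p0-sad0)
E
python3 - <<'E'
from go import *
R,p,s=cur(); A=(R,p)
for w,n in(((190,130,15),10),((150,120,40),6),((120,115,40),3),((100,100,40),2),((80,95,40),2)):
    B=rp(*w); rows(A,B,n,name=str(w)); print(B[1].round(3)); A=B
E
```

```text
(190, 130, 15) n 10 turn [0.49, -1.68, -0.64] shift_cm [1.01, 1.13, 1.03] | total [  4.9 -16.8  -6.4] [ 9.1 10.4 12. ]
[0.649 0.187 0.321]
(150, 120, 40) n 6 turn [0.0, -4.17, -0.0] shift_cm [0.89, -0.0, 0.02] | total [  0. -25.  -0.] [ 5.2 -0.   1.1]
[0.644 0.137 0.303]
(120, 115, 40) n 3 turn [0.0, 0.0, 0.0] shift_cm [1.01, 0.0, -0.06] | total [0. 0. 0.] [ 3.   0.  -0.2]
[0.642 0.107 0.298]
(100, 100, 40) n 2 turn [0.0, 0.0, 0.0] shift_cm [1.07, 0.0, -0.64] | total [0. 0. 0.] [ 2.1  0.  -1.3]
[0.64  0.087 0.283]
(80, 95, 40) n 2 turn [0.0, 0.0, 0.0] shift_cm [1.02, 0.0, -0.14] | total [0. 0. 0.] [ 2.   0.  -0.3]
[0.638 0.067 0.278]
```

>>> {"op": "drive_tool", "data": {
  "deltas": [
    [[0.5, -1.7, -0.65], [1, 1.1, 1], 1.5],
    [[0.5, -1.7, -0.65], [1, 1.1, 1], 1.5],
    [[0.5, -1.7, -0.65], [1, 1.1, 1], 1.5],
    [[0.5, -1.7, -0.65], [1, 1.1, 1], 1.5],
    [[0.5, -1.7, -0.65], [1, 1.1, 1], 1.5],
    [[0.5, -1.7, -0.65], [1, 1.1, 1], 1.5],
    [[0.5, -1.7, -0.65], [1, 1.1, 1], 1.5],
    [[0.5, -1.7, -0.65], [1, 1.1, 1], 1.5],
    [[0.5, -1.7, -0.65], [1, 1.1, 1], 1.5],
    [[0.5, -1.7, -0.65], [1, 1.1, 1], 1.5],
    [[0, 0, 0], [0, 0, 0], 1.5]
  ]
}}

```text
clock: 10.42
tool_pos: [0.648, 0.1849, 0.3193]
eef_rot: [-0.196, -0.176, 0.714, -0.649]
contact_force: [0.5, -0.9, -2.1]
opening: 0.274
```

```bash
python3 - <<'E'
from go import *
R,p,s=cur(); A=(R,p); print(p,s["q"].round(2))
rows(A,rp(190,130,15),1,"W1"); rows(A,rp(150,120,40),8,"W2")
E
```

```text
[0.64797644 0.1848887  0.31934406] [-0.59  1.09 -0.26  0.83  0.91  2.06 -0.82]
W1 n 1 turn [-0.43, 0.5, 0.32] shift_cm [-0.24, 0.06, 0.03] | total [-0.4  0.5  0.3] [-0.2  0.1  0. ]
W2 n 8 turn [-0.04, -3.06, 0.05] shift_cm [0.64, 0.01, 0.02] | total [ -0.3 -24.5   0.4] [5.  0.1 1.1]
```

>>> {"op": "drive_tool", "data": {
  "deltas": [
    [[0, -3, 0], [0.6, 0, 0], 1.5],
    [[0, -3, 0], [0.6, 0, 0], 1.5],
    [[0, -3, 0], [0.6, 0, 0], 1.5],
    [[0, 0, 0], [0, 0, 0], 1.5]
  ]
}}

```text
clock: 10.75
tool_pos: [0.6435, 0.1737, 0.3084]
eef_rot: [-0.137, -0.128, 0.725, -0.663]
contact_force: [-0.5, -0.3, -2.0]
opening: 0.265
```

```bash
python3 - <<'E'
from go import *
R,p,s=cur(); A=(R,p); print(p,s["q"].round(3))
rows(A,rp(150,120,40),5,"W2")
E
```

```text
[0.64349369 0.173731   0.30840833] [-0.639  1.15  -0.129  0.852  0.917  2.068 -0.799]
W2 n 5 turn [0.04, -3.12, 0.02] shift_cm [0.74, 0.08, 0.1] | total [  0.2 -15.6   0.1] [3.6 0.4 0.9]
```

Rotation is achieved with q6 held at 2.07, so the arm's redundancy is covering it. Continue.

>>> {"op": "drive_tool", "data": {
  "deltas": [
    [[0, -3.1, 0], [0.7, 0.1, 0.1], 1.5],
    [[0, -3.1, 0], [0.7, 0.1, 0.1], 1.5],
    [[0, -3.1, 0], [0.7, 0.1, 0.1], 1.5],
    [[0, -3.1, 0], [0.7, 0, 0.1], 1.5],
    [[0, -3.1, 0], [0.8, 0, 0.1], 1.5],
    [[0, 0, 0], [0, 0, 0], 1.5]
  ]
}}

```text
clock: 11.25
tool_pos: [0.6436, 0.137, 0.3045]
eef_rot: [-0.039, -0.037, 0.737, -0.673]
contact_force: [-0.1, 0.5, -2.6]
opening: 0.266
```

```bash
python3 - <<'E'
from held import *
R,p,s=cur(); A=(R,p); print(p,s["q"].round(3),s["contact_force"].round(1))
rows(A,rp(150,120,40),1,"W2"); rows(A,rp(100,100,40),5,"W4")
t=r.snapshot("top"); gc=proj(t,p)[0]; x=fitheld(t,R,p,gc[0]+12); print(gc,x[:4])
E
```

```text
[0.64356364 0.13698422 0.30453554] [-0.686  1.239  0.065  0.922  0.956  2.074 -0.768] [-0.1  0.5 -2.6]
W2 n 1 turn [0.14, -0.19, 0.17] shift_cm [0.03, 0.08, -0.11] | total [ 0.1 -0.2  0.2] [ 0.   0.1 -0.1]
W4 n 5 turn [0.03, -0.04, 0.03] shift_cm [1.04, 0.02, -0.31] | total [ 0.1 -0.2  0.2] [ 5.2  0.1 -1.6]
[216.01689195 124.73093933] (array([5.48962402, 3.00456238]), np.float64(1143.111083984375), np.uint64(1612), np.float32(1189.6945))
```

>>> {"op": "drive_tool", "data": {
  "deltas": [
    [[0, 0, 0], [1, 0.1, -0.1], 1.5],
    [[0, 0, 0], [1, 0, -0.1], 1.5],
    [[0, 0, 0], [1, 0, -0.1], 1.5],
    [[0, 0, 0], [1, 0, -0.6], 1.5],
    [[0, 0, 0], [1.1, 0, -0.6], 1.5],
    [[0, 0, 0], [0, 0, 0], 1.5]
  ]
}}

```text
clock: 11.8
tool_pos: [0.6408, 0.0874, 0.2862]
eef_rot: [-0.042, -0.038, 0.738, -0.673]
contact_force: [0.6, -0.6, -1.5]
opening: 0.268
```

```bash
python3 - <<'E'
from go import *
R,p,s=cur(); A=(R,p); print(p,s["q"].round(3),s["contact_force"].round(1),s["moment"].round(2))
rows(A,rp(100,100,40),1,"W4")
for w,n in(((80,95,40),2),((60,85,35),2),((50,80,35),1),((40,70,25),2),((30,60,15),2),((20,50,5),2),((0,35,0),2),((0,20,0),2)):
    B=rp(*w); rows(A,B,n,name=str(w)); A=B
E
```

```text
[0.64079202 0.0874379  0.28619623] [-0.637  1.21   0.056  1.066  0.949  1.976 -0.861] [ 0.6 -0.6 -1.5] [ 1.33 -0.2  -0.  ]
W4 n 1 turn [-0.11, -0.49, 0.23] shift_cm [0.09, -0.08, -0.27] | total [-0.1 -0.5  0.2] [ 0.1 -0.1 -0.3]
(80, 95, 40) n 2 turn [-0.05, -0.25, 0.11] shift_cm [1.06, -0.04, -0.27] | total [-0.1 -0.5  0.2] [ 2.1 -0.1 -0.5]
(60, 85, 35) n 2 turn [-0.0, 2.5, 0.0] shift_cm [0.94, 0.0, -0.33] | total [-0.  5.  0.] [ 1.9  0.  -0.7]
(50, 80, 35) n 1 turn [0.0, 0.0, 0.0] shift_cm [1.08, 0.0, -0.3] | total [0. 0. 0.] [ 1.1  0.  -0.3]
(40, 70, 25) n 2 turn [-0.0, 5.0, -0.0] shift_cm [0.37, -0.0, -0.28] | total [-0. 10. -0.] [ 0.7 -0.  -0.6]
(30, 60, 15) n 2 turn [-0.0, 5.0, 0.0] shift_cm [0.42, 0.0, -0.17] | total [-0. 10.  0.] [ 0.8  0.  -0.4]
(20, 50, 5) n 2 turn [0.0, 5.0, -0.0] shift_cm [0.46, -0.0, -0.05] | total [ 0. 10. -0.] [ 0.9 -0.  -0.1]
(0, 35, 0) n 2 turn [-0.0, 2.5, 0.0] shift_cm [1.13, 0.0, 0.16] | total [-0.  5.  0.] [2.3 0.  0.3]
(0, 20, 0) n 2 turn [0.0, 0.0, 0.0] shift_cm [0.54, 0.0, -0.52] | total [0. 0. 0.] [ 1.1  0.  -1. ]
```

>>> {"op": "drive_tool", "data": {
  "deltas": [
    [[0, -0.3, 0.1], [1.05, 0, -0.3], 1.5],
    [[0, -0.2, 0.1], [1.05, 0, -0.3], 1.5],
    [[0, 2.5, 0], [0.95, 0, -0.3], 1.5],
    [[0, 2.5, 0], [0.95, 0, -0.3], 1.5],
    [[0, 0, 0], [1.1, 0, -0.3], 1.5],
    [[0, 2.5, 0], [0.2, 0, -0.15], 1.5],
    [[0, 2.5, 0], [0.2, 0, -0.15], 1.5],
    [[0, 2.5, 0], [0.2, 0, -0.15], 1.5],
    [[0, 2.5, 0], [0.2, 0, -0.15], 1.5],
    [[0, 0, 0], [0, 0, 0], 1.5]
  ]
}}

```text
clock: 12.63
tool_pos: [0.6369, 0.0337, 0.2588]
eef_rot: [-0.136, -0.121, 0.725, -0.664]
contact_force: [1.3, -0.7, -0.2]
opening: 0.27
```

```bash
python3 - <<'E'
from go import *
R,p,s=cur(); A=(R,p); print(p,s["q"].round(3),s["contact_force"].round(1),s["moment"].round(2))
rows(A,rp(40,70,25),1,"now")
for w,n in(((30,60,15),4),((20,50,5),4),((0,35,0),4),((0,22,0),2)):
    B=rp(*w); rows(A,B,n,name=str(w)); A=B
E
```

```text
[0.63690685 0.03374815 0.25877402] [-0.528  1.074 -0.031  1.25   0.888  1.741 -0.949] [ 1.3 -0.7 -0.2] [ 1.16 -0.2  -0.  ]
now n 1 turn [-0.31, -0.02, -0.13] shift_cm [0.07, -0.17, -0.12] | total [-0.3 -0.  -0.1] [ 0.1 -0.2 -0.1]
(30, 60, 15) n 4 turn [-0.07, 2.49, -0.04] shift_cm [0.23, -0.04, -0.11] | total [-0.3 10.  -0.2] [ 0.9 -0.2 -0.5]
(20, 50, 5) n 4 turn [0.0, 2.5, -0.0] shift_cm [0.23, -0.0, -0.02] | total [ 0. 10. -0.] [ 0.9 -0.  -0.1]
(0, 35, 0) n 4 turn [-0.0, 1.25, 0.0] shift_cm [0.56, 0.0, 0.09] | total [-0.  5.  0.] [2.3 0.  0.3]
(0, 22, 0) n 2 turn [0.0, 0.0, 0.0] shift_cm [0.47, 0.0, -0.45] | total [0. 0. 0.] [ 0.9  0.  -0.9]
```

>>> {"op": "drive_tool", "data": {
  "deltas": [
    [[0, 2.5, 0], [0.2, 0, -0.1], 1.5],
    [[0, 2.5, 0], [0.2, 0, -0.1], 1.5],
    [[0, 2.5, 0], [0.25, -0.1, -0.1], 1.5],
    [[0, 2.5, 0], [0.25, -0.1, -0.1], 1.5],
    [[0, 2.5, 0], [0.23, 0, 0], 1.5],
    [[0, 2.5, 0], [0.23, 0, 0], 1.5],
    [[0, 2.5, 0], [0.23, 0, 0], 1.5],
    [[0, 2.5, 0], [0.23, 0, 0], 1.5],
    [[0, 0, 0], [0, 0, 0], 1.5]
  ]
}}

```text
clock: 13.38
tool_pos: [0.6335, 0.0186, 0.2458]
eef_rot: [-0.259, -0.234, 0.691, -0.633]
contact_force: [0.4, -0.1, -0.3]
opening: 0.267
```

```bash
python3 - <<'E'
from go import *
R,p,s=cur(); A=(R,p); print(p,s["q"].round(3),s["contact_force"].round(1),s["moment"].round(2))
rows(A,rp(20,50,5),1,"now")
for w,n in(((0,35,0),4),((0,20,0),2)):
    B=rp(*w); rows(A,B,n,name=str(w)); A=B
E
```

```text
[0.63345175 0.01855526 0.24580138] [-0.387  0.917 -0.149  1.364  0.795  1.507 -0.927] [ 0.4 -0.1 -0.3] [ 0.82 -0.14  0.01]
now n 1 turn [-0.23, 0.17, -0.12] shift_cm [-0.08, 0.04, -0.19] | total [-0.2  0.2 -0.1] [-0.1  0.  -0.2]
(0, 35, 0) n 4 turn [-0.06, 1.29, -0.03] shift_cm [0.54, 0.01, 0.04] | total [-0.2  5.2 -0.1] [2.2 0.  0.1]
(0, 20, 0) n 2 turn [0.0, 0.0, 0.0] shift_cm [0.54, 0.0, -0.52] | total [0. 0. 0.] [ 1.1  0.  -1. ]
```

>>> {"op": "drive_tool", "data": {
  "deltas": [
    [[0, 1.3, 0], [0.55, 0, 0.05], 1.5],
    [[0, 1.3, 0], [0.55, 0, 0.05], 1.5],
    [[0, 1.3, 0], [0.55, 0, 0.05], 1.5],
    [[0, 1.3, 0], [0.55, 0, 0.05], 1.5],
    [[0, 0, 0], [0.35, 0, -0.35], 1.5],
    [[0, 0, 0], [0.35, 0, -0.35], 1.5],
    [[0, 0, 0], [0.25, 0, -0.25], 1.5],
    [[0, 0, 0], [0, 0, 0], 1.5],
    [[0, 0, 0], [0, 0, 0], 1.5]
  ]
}}

```text
clock: 14.13
tool_pos: [0.6312, 0.004, 0.2164]
eef_rot: [-0.289, -0.264, 0.678, -0.622]
contact_force: [0.1, -0.2, -1.9]
opening: 0.27
```

```bash
python3 - <<'E'
from held import *
import pickle
R,p,s=cur(); A=(R,p); print(p,s["contact_force"].round(1),s["moment"].round(2))
rows(A,rp(0,20,0),1,"now"); rows(A,rp(0,0,0),1,"seat")
Rh,sd=held_guess(R,p); gp=p-R[:,0]*.008;S=Ro.from_rotvec(Rh[:,1]*np.radians(-2)).as_matrix()
Rh2,sd2=S@Rh,gp+S@(sd-gp); print(sd2,Ro.from_matrix(Rh2).as_euler('zyx',degrees=True))
L=[(l-[0,0,.15])@Rh2.T+sd2 for l in headset()]+[pose(*RAIL[:2],.21,RAIL[2],l) for l in rail()[:2]]
a,b=r.snapshot("top"),r.snapshot("side")
pickle.dump((a,b,L),open("pics/pre.pkl","wb"))
for c in(a,b): c["color"]=(255*(c["color"]/255.)**.6/1.5).clip(0,255).astype(np.uint8)
q=np.vstack([proj(b,l) for l in L[:8]]); print(q.min(0),q.max(0)); m=q.mean(0).astype(int)
c0,r0=m[0]-44,m[1]-55
cv2.imwrite("pics/K.png",np.hstack([tile(b,c0,r0,80,100,5)[:500],tile(b,c0,r0,80,100,5,L)[:500]])); print(c0,r0)
E
```

```text
[0.63119562 0.00403584 0.21639557] [ 0.1 -0.2 -1.9] [ 0.81 -0.15 -0.01]
now n 1 turn [0.08, -0.08, -0.13] shift_cm [0.11, 0.14, 0.21] | total [ 0.1 -0.1 -0.1] [0.1 0.1 0.2]
seat n 1 turn [0.08, -0.08, -0.13] shift_cm [1.55, 0.14, -1.17] | total [ 0.1 -0.1 -0.1] [ 1.5  0.1 -1.2]
[ 0.62896535 -0.02187566  0.22923674] [ 8.50990465e+01 -4.37796480e-02  7.27496700e-02]
[199.6034878  163.53980877] [237.25529599 227.04940848]
173 126
```

View pics/K.png

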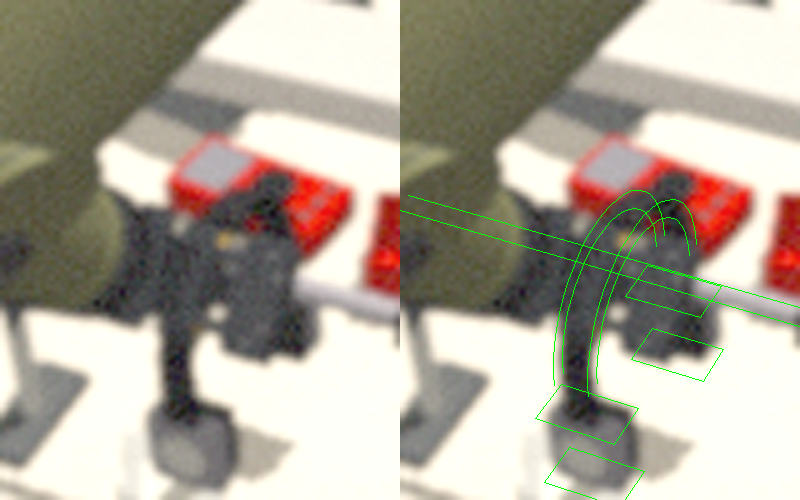

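>>> {"op": "drive_tool", "data": {
  "deltas": [
    [[0, 0, 0], [0.22, 0, 0], 1.5],
    [[0, 0, 0], [0.2, 0, -0.15], 1.5],
    [[0, 0, 0], [0.2, 0, -0.15], 1.5],
    [[0, 0, 0], [0.2, 0, -0.2], 1.5],
    [[0, 0, 0], [0, 0, 0], 1.5]
  ]
}}

```text
clock: 14.65
tool_pos: [0.6309, 0.0012, 0.2069]
eef_rot: [-0.289, -0.264, 0.678, -0.622]
contact_force: [-0.0, 0.1, -2.1]
opening: 0.271
```

```bash
python3 - <<'E'
from go import *
R,p,s=cur(); print(p,s["contact_force"].round(1),s["moment"].round(2))
rows((R,p),rp(0,0,0),1,"seat"); print("down 1mm in tool cm:",(R.T@[0,0,-.1]).round(3))
E
```

```text
[0.63086075 0.00119912 0.20694517] [-0.   0.1 -2.1] [ 0.84 -0.16 -0.03]
seat n 1 turn [0.04, -0.06, -0.09] shift_cm [0.67, 0.15, -0.72] | total [ 0.  -0.1 -0.1] [ 0.7  0.1 -0.7]
down 1mm in tool cm: [ 0.072 -0.    -0.069]
```

>>> {"op": "drive_tool", "data": {
  "deltas": [
    [[0, 0, 0], [0.14, 0, -0.14], 1.5],
    [[0, 0, 0], [0.14, 0, -0.14], 1.5],
    [[0, 0, 0], [0.07, 0, -0.07], 1.5],
    [[0, 0, 0], [0, 0, 0], 1.5]
  ]
}}

```text
clock: 14.98
tool_pos: [0.6311, 0.0014, 0.2024]
eef_rot: [-0.289, -0.264, 0.678, -0.622]
contact_force: [0.3, -0.1, -1.3]
opening: 0.271
```

>>> {"op": "drive_tool", "data": {
  "deltas": [
    [[0, 0, 0], [0.07, 0, -0.07], 1.5],
    [[0, 0, 0], [0.07, 0, -0.07], 1.5],
    [[0, 0, 0], [0, 0, 0], 1.5]
  ]
}}

```text
clock: 15.23
tool_pos: [0.6312, 0.0014, 0.2006]
eef_rot: [-0.289, -0.264, 0.678, -0.622]
contact_force: [0.3, -0.5, -1.0]
opening: 0.268
```

>>> {"op": "drive_tool", "data": {
  "deltas": [
    [[0, 0, 0], [0.07, 0, -0.07], 1.5],
    [[0, 0, 0], [0, 0, 0], 1.5]
  ]
}}

```text
clock: 15.4
tool_pos: [0.6312, 0.0014, 0.1996]
eef_rot: [-0.289, -0.264, 0.678, -0.622]
contact_force: [0.4, 0.2, -1.1]
opening: 0.27
```

>>> {"op": "drive_tool", "data": {
  "deltas": [
    [[0, 0, 0], [0.07, 0, -0.07], 1.5],
    [[0, 0, 0], [0, 0, 0], 1.5]
  ]
}}

```text
clock: 15.57
tool_pos: [0.6314, 0.0017, 0.199]
eef_rot: [-0.289, -0.264, 0.678, -0.622]
contact_force: [0.0, 2.2, -0.4]
opening: 0.267
```

>>> {"op": "drive_tool", "data": {
  "deltas": [
    [[0, 0, 0], [0.07, 0, -0.07], 1.5],
    [[0, 0, 0], [0, 0, 0], 1.5]
  ]
}}

```text
clock: 15.73
tool_pos: [0.6315, 0.0019, 0.1983]
eef_rot: [-0.289, -0.264, 0.678, -0.622]
contact_force: [-0.7, 3.0, 1.9]
opening: 0.266
```

>>> {"op": "drive_tool", "data": {
  "deltas": [
    [[0, 0, 0], [-0.07, 0, -0.07], 1.5],
    [[0, 0, 0], [0, 0, 0], 1.5]
  ]
}}

```text
clock: 15.9
tool_pos: [0.6314, 0.0028, 0.1975]
eef_rot: [-0.289, -0.264, 0.678, -0.622]
contact_force: [0.5, 2.8, 0.3]
opening: 0.265
```

>>> {"op": "drive_tool", "data": {
  "deltas": [
    [[0, 0, 0], [-0.07, 0, -0.07], 1.5],
    [[0, 0, 0], [0, 0, 0], 1.5]
  ]
}}

```text
clock: 16.07
tool_pos: [0.6312, 0.0034, 0.1973]
eef_rot: [-0.289, -0.264, 0.678, -0.622]
contact_force: [-0.0, 0.8, -0.8]
opening: 0.266
```

>>> {"op": "drive_tool", "data": {
  "deltas": [
    [[0, 0, 0], [0.07, 0, -0.07], 1.5],
    [[0, 0, 0], [0, 0, 0], 1.5]
  ]
}}

```text
clock: 16.23
tool_pos: [0.6313, 0.0035, 0.1967]
eef_rot: [-0.289, -0.264, 0.678, -0.622]
contact_force: [-0.7, 0.9, 0.3]
opening: 0.268
```

>>> {"op": "drive_tool", "data": {
  "deltas": [
    [[0, 0, 0], [0, 0, -0.14], 1.5],
    [[0, 0, 0], [0, 0, 0], 1.5]
  ]
}}

```text
clock: 16.4
tool_pos: [0.6314, 0.0036, 0.1963]
eef_rot: [-0.288, -0.263, 0.679, -0.622]
contact_force: [0.3, -0.2, 1.7]
opening: 0.268
```

>>> {"op": "drive_tool", "data": {
  "deltas": [
    [[0, 0, 0], [0.07, 0, -0.07], 1.5],
    [[0, 0, 0], [0, 0, 0], 1.5]
  ]
}}

```text
clock: 16.57
tool_pos: [0.6315, 0.0036, 0.1958]
eef_rot: [-0.288, -0.263, 0.679, -0.622]
contact_force: [-1.0, 0.2, 4.5]
opening: 0.269
```

>>> {"op": "drive_tool", "data": {
  "deltas": [
    [[0, 0, 0], [-0.05, 0, 0.05], 1.5],
    [[0, 0, 0], [0, 0, 0], 1.5],
    [[0, 0, 0], [0, 0, 0], 2.3],
    [[0, 0, 0], [0, 0, 0], 2.6],
    [[0, 0, 0], [0, 0, 0], 2.8],
    [[0, 0, 0], [0, 0, 0], 3],
    [[0, 0, 0], [0, 0, 0], 3.3],
    [[0, 0, 0], [0, 0, 0], 3.6]
  ]
}}

```text
clock: 17.23
tool_pos: [0.6315, 0.005, 0.1952]
eef_rot: [-0.289, -0.264, 0.678, -0.622]
contact_force: [-0.1, 0.4, -0.4]
opening: 0.407
```

```bash
python3 - <<'E'
from held import *
R,p,s=cur(); print(p,s["contact_force"].round(1),s["moment"].round(2),s["opening"]*88)
b=r.snapshot("side"); import pickle; pickle.dump(b,open("pics/side3.pkl","wb"))
a=pickle.load(open("pics/pre.pkl","rb"))[1]
# near cup centroid in side view, before/after
for c in(a,b):
    g=cv2.GaussianBlur(c["color"],(0,0),1).astype(float).max(2)[204:230,198:228]; ys,xs=np.where(g<120); print(xs.mean()+198,ys.mean()+204,len(xs),ys.max()+204)
E
```

```text
[0.63146968 0.00496051 0.19519786] [-0.1  0.4 -0.4] [ 0.59 -0.13  0.02] 35.83180133155851
211.7843137254902 214.0032679738562 306 229
211.98422712933754 216.46687697160883 317 229
```

>>> {"op": "drive_tool", "data": {
  "deltas": [
    [[0, 0, 0], [0, 0, 0], 5],
    [[0, 0, 0], [0, 0, 0], 6],
    [[0, 0, 0], [0, 0, 0], 6],
    [[0, 0, 0], [0, 0, 0], 6],
    [[0, 0, 0], [-0.5, 0, 0], 6],
    [[0, 0, 0], [-1, 0, 0], 6],
    [[0, 0, 0], [-1.5, 0, 0], 6],
    [[0, 0, 0], [-2, 0, 0], 6],
    [[0, 0, 0], [-2, 0, 0], 6],
    [[0, 0, 0], [-2, 0, 0], 6],
    [[0, 0, 0], [-2, 0, 0], 6],
    [[0, 0, 0], [-2, 0, 0], 6]
  ]
}}

```text
clock: 18.28
tool_pos: [0.639, 0.096, 0.2906]
eef_rot: [-0.289, -0.264, 0.678, -0.622]
contact_force: [0.3, -0.8, 1.3]
opening: 0.681
```

>>> {"op": "drive_tool", "data": {
  "deltas": [
    [[0, 0, 0], [-2, 0, -1], 6],
    [[0, 0, 0], [-2, 0, -1], 6],
    [[0, 0, 0], [-2, 0, -1], 6],
    [[0, 0, 0], [-1, 0, -1], 6],
    [[0, 0, 0], [0, 0, 0], 6],
    [[0, 0, 0], [0, 0, 0], 6],
    [[0, 0, 0], [0, 0, 0], 6],
    [[0, 0, 0], [0, 0, 0], 6]
  ]
}}

```text
clock: 18.95
tool_pos: [0.6458, 0.1698, 0.3122]
eef_rot: [-0.289, -0.263, 0.679, -0.622]
contact_force: [0.1, 0.1, 0.4]
opening: 0.683
```

```bash
python3 - <<'E'
from held import *
import pickle
R,p,s=cur(); print(p,s["contact_force"].round(1))
b=r.snapshot("side");a=r.snapshot("top"); pickle.dump(b,open("pics/side4.pkl","wb")); pickle.dump(a,open("pics/top4.pkl","wb"))
def dark(c): return (cv2.GaussianBlur(c["color"],(0,0),.7).max(2)<95)
rs,cs=slice(155,235),slice(196,245); M=dark(b)[rs,cs]
ex=np.array([np.cos(RAIL[2]),np.sin(RAIL[2]),0]); ey=np.array([-ex[1],ex[0],0])
def cost(u):  # x_r mm, z mm, lean deg, along mm, yaw deg
    Rh=Ro.from_euler('ZYX',[np.degrees(RAIL[2])+u[4],u[2],u[5]],degrees=True).as_matrix()
    return np.abs(render_pose(b,Rh,np.array([*RAIL[:2],.21])+(ex*u[0]+ey*u[3]+np.array([0,0,u[1]]))/1000,rs,cs)-M).sum()
sx=np.vstack([np.zeros(6),np.diag([4,4,6,6,6,6])])
best=min((minimize(cost,[0,0,l,20,0,0],method="Nelder-Mead",options=dict(initial_simplex=sx+[0,0,l,20,0,0],maxiter=600)) for l in(-6,0,6)),key=lambda q:q.fun)
print(best.x.round(1),best.fun,cost([0,0,0,20,0,0]),M.sum())
for row in M[::2,::1]: print("".join("#" if v else "." for v in row))
E
```

```text
[0.64582285 0.16977259 0.31224044] [0.1 0.1 0.4]
[ 0.6 -4.3  7.2 20.1 -0.8 -3.5] 445.5 537.3334 851
.................................................
.................................................
.................................................
.............................######..............
............................########.............
..............................###................
.................................................
....................###########..................
...................###############...............
...................#################.............
..................####################...........
...............###########....########...........
...............#########..........##.............
...............#########.........................
..............########.......###.................
.............#######........#########............
.............######.......###########............
####........######........##############.........
####........#####.........##############.........
###........######.........##############.........

[... 299 characters left out ...]

...........#####.................................
...........######................................
..........###########............................
........#################........................
........#################........................
.........#################.......................
..........#....###########.......................
..........##.....########........................
..........####...######..........................
.............##..######..........................
.................................................
.................................................
.................................................
.................................................
```

```bash
python3 - <<'E'
from held import *
b=load("side4"); rs,cs=slice(167,235),slice(200,245)
g=cv2.GaussianBlur(b["color"],(0,0),.7).max(2)
M=cv2.morphologyEx((g<125).astype(np.uint8),cv2.MORPH_CLOSE,np.ones((3,3)))
n,lab,st,_=cv2.connectedComponentsWithStats(M[rs,cs]); M=M[rs,cs]
ex=np.array([np.cos(RAIL[2]),np.sin(RAIL[2]),0]); ey=np.array([-ex[1],ex[0],0])
def ren(u):
    Rh=Ro.from_euler('ZYX',[np.degrees(RAIL[2])+u[2],u[0],0],degrees=True).as_matrix()
    return render_pose(b,Rh,np.array([*RAIL[:2],.21])+(ey*u[1]+ex*u[3])/1000,rs,cs)
c=lambda u:np.abs(ren(u)-M).sum()
for x0 in([-4,20,0,0],[4,20,0,0]):
    q=minimize(c,x0,method="Nelder-Mead",options=dict(initial_simplex=np.array(x0)+np.vstack([np.zeros(4),np.diag([5,5,5,3])]))); print("lean,along,yaw,x",q.x.round(1),q.fun,M.sum())
for l in(-6,-3,0,3,6,9): print(l,round(min(c([l,a,y,0]) for a in(12,15,18,21) for y in(-4,0,4))))
m=ren(q.x)>.5
for i in range(0,68,2): print("".join(".m#X"[int(m[i,j])+2*int(M[i,j])] for j in range(45)))
E
```

```text
lean,along,yaw,x [ 4.2 20.7 -0.9 -1.1] 397.41668701171875 1066
lean,along,yaw,x [ 6.2 20.2 -1.2  3.6] 390.3888854980469 1066
-6 644
-3 562
0 478
3 411
6 408
9 480
........#########............................
..........########XXXXXXXXXXm............#...
..............#XXXXXXXXXXXXXXXXm.......#.....
..............XXXXXXXXXXXXXXXXXXX....##......
............mXXXXXXXXXX##XXXXXXXX####........
..........#XXXXXXXXXXX#..mXXXXXXX##..........
..........XXXXXXXXXX#.....mmXXXXXm...........
.........mXXXXXXXXX##..mmmmmmmmmmm...........
........mXXXXXXXXX....mXXXXXXXXmmmmm.........
.......mmXXXXXXXm...mmmXXXXXXXXXXXXXXXm......
.......mXXXXXXXm....mmXXXXXXXXXXXXXXXmm....##
#.....mmXXXXXXm.....mXXXXXXXXXXXXXXXXmm......
......mXXXXXXXm.....mXXXXXXXXXXXXXXXXmm......
.....mmXXXXXXm.......mXXXXXXXXXXXXXXXmmm.....
.....mXXXXXXXm.......mXXXXXXXXXXXXXXXmmm.....
.....mXXXXXXX.........XXXXXXXXXXXXXXXmm......
....mmXXXXXXm.............#XXXXXXXXmm........
....mmXXXXXXm....................mmm.........
....mmXXXXXXm................................
....mmXXXXXXm................................
.....mXXXXXXX................................
....mmXXXXXXXXmmmm...........................
...mmXXXXXXXXXXXXXXXXm.......................
..mmXXXXXXXXXXXXXXXXXX.......................
..mXXXXXXXXXXXXXXXXXXXm......................
...mXXXXXXXXXXXXXXXXXXX......................
...mmXXXXXXXXXXXXXXXXXm......................
....mXXXXXXXXXXXXXXXXmmm.....................
....mmXXXXXXXXXXXXXXmmm......................
.......XXXXXXXXXXXXmmm.......................
........#....mmmXXmm.........................
.########....................................
.##########..................................
###############..............................
```

```bash
cat > lean.py <<'E'
from held import *
import sys
def lean(b,sad,yaw,rs,cs,name):
    g=cv2.GaussianBlur(b["color"],(0,0),.7).max(2)
    M=cv2.morphologyEx((g<125).astype(np.uint8),cv2.MORPH_CLOSE,np.ones((3,3)))[rs,cs]
    def c(u): 
        Rh=Ro.from_euler('ZYX',[np.degrees(yaw)+u[2],u[0],0],degrees=True).as_matrix()
        ex=np.array([np.cos(yaw),np.sin(yaw),0]); ey=np.array([-ex[1],ex[0],0])
        return np.abs(render_pose(b,Rh,sad+(ey*u[1]+ex*u[3]+np.array([0,0,u[4]]))/1000,rs,cs)-M).sum()
    for x0 in([-4,0,0,0,0],[4,0,0,0,0]):
        q=minimize(c,x0,method="Nelder-Mead",options=dict(maxiter=600,initial_simplex=np.array(x0)+np.vstack([np.zeros(5),np.diag([5,5,5,3,3])]))); print(name,"lean,along,yaw,x,z",q.x.round(1),round(q.fun),M.sum())
E
python3 - <<'E'
from lean import *
ey=np.array([-np.sin(RAIL[2]),np.cos(RAIL[2]),0])
S=np.array([*RAIL[:2],.21])+ey*.02
lean(load("side0"),np.array([HS[0],HS[1],.15]),HS[2],slice(258,345),slice(180,231),"bench")
lean(load("side4"),S,RAIL[2],slice(167,235),slice(200,245),"hung")
b=r.snapshot("side"); pickle.dump(b,open("pics/side5.pkl","wb"))
lean(b,S,RAIL[2],slice(167,235),slice(200,245),"hung now")
print(r.get_state()["clock"])
E
```

```text
bench lean,along,yaw,x,z [-3.7  0.7  1.5 -1.1  1. ] 449 1780
bench lean,along,yaw,x,z [-1.3  0.7  2.   2.6  0. ] 457 1780
hung lean,along,yaw,x,z [ 5.7 -0.6 -0.7  0.4 -2.9] 384 1066
hung lean,along,yaw,x,z [ 5.9  0.4 -1.2  1.2 -2.5] 385 1066
hung now lean,along,yaw,x,z [ 6.6 -1.6 -1.1  0.2 -5.2] 382 1065
hung now lean,along,yaw,x,z [ 6.3 -0.4 -0.6  1.1 -3.3] 383 1065
19.1
```

```bash
python3 - <<'E'
from lean import *
a=load("top4"); ey=np.array([-np.sin(RAIL[2]),np.cos(RAIL[2]),0]); S=np.array([*RAIL[:2],.21])+ey*.02
for l in(0,6):
    Rh=Ro.from_euler('ZYX',[np.degrees(RAIL[2]),l,0],degrees=True).as_matrix()
    for k in(0,1):
        q=proj(a,(np.array(parts[k])-[0,0,.15])@Rh.T+S); print(l,k,q.min(0).round(1),q.max(0).round(1))
g=cv2.GaussianBlur(a["color"],(0,0),.6).max(2)
print("cols 235-312, rows 100-150")
for i in range(100,150,2): print(i,"".join("#" if v<60 else "+" if v<95 else "-" if v<125 else "." for v in g[i,235:312]))
E
```

```text
0 0 [247.9 137.3] [261.3 161.3]
0 1 [288.9 141.7] [303.2 165.5]
6 0 [251.3 138.4] [266.2 162.1]
6 1 [293.4 141.5] [306.6 165.3]
cols 235-312, rows 100-150
100 +++++++++++++++++++++-+++++--++-.............................................
102 ++++++++++++++++++++-.-+++-..-+-.............................................
104 ++++++++++++++++++++-.-+++-..-+-.............................................
106 +++++++++++++++++++-..-+++-..-+..............................................
108 +++++++++++++++++++-..-+++-..--..............................................
110 +++++++++++++++++++-..-+++-..+-..............................................
112 ++++++++++++++++++-..--+++-..-...............................................
114 ++++++++++++++++++-..-+++-...................................................
116 ++++++++++++++++++-..-+++-...................................................
118 ++++++++++++++++++-..-+++-...................................................
120 +++++++++++++++++-..-+++-....................................................
122 +++++++++++++++++-..-+++-..............
[... 404 characters left out ...]
............................................
134 ++++++++++++++++-..-+++-...-.................................................
136 ++++++++++++++++-..++#####+-.................................................
138 +++++++++++++++++##########-...............................-.................
140 +++++++++++++++############-..............................-+##++-............
142 +++++++++++++++###########+-..............................-#######+-.........
144 +++++++++++++++###########+...............................+#########+........
146 +++++++++++++++###########-...............................+##########-.......
148 +++++++++++++++###########-...............................+##########-.......
```

```bash
python3 - <<'E'
from lean import *
a=load("top4"); t0=load("top0"); ey=np.array([-np.sin(RAIL[2]),np.cos(RAIL[2]),0]); S=np.array([*RAIL[:2],.21])+ey*.02
def edge(img,rows,lo,hi):
    g=cv2.GaussianBlur(img["color"],(0,0),.6).astype(float).max(2); o=[]
    for i in rows:
        v=g[i,lo:hi]; th=(v.min()+v[-4:].mean())/2; k=np.where(v<th)[0].max(); o.append(lo+k+(th-v[k])/(v[k+1]-v[k]))
    return np.array(o).round(1)
print("hung right-cup outer edge",edge(a,range(142,168,2),292,312))
print("bench right-cup outer edge",edge(t0,range(176,194,2),184,204))
for nm,cam,sad,yaw in(("bench",t0,np.array([HS[0],HS[1],.15]),HS[2]),("hung",a,S,RAIL[2])):
    for l in(0,3,6):
        Rh=Ro.from_euler('ZYX',[np.degrees(yaw),l,0],degrees=True).as_matrix()
        q=proj(cam,(np.array([[-.08,y,z] for z in(0,.06) for y in(-.028,.028)])-[0,0,.15])@Rh.T+sad); print(nm,l,"bottom",q[:2].round(1).tolist(),"top",q[2:].round(1).tolist())
g=cv2.GaussianBlur(a["color"],(0,0),.6).max(2)
for i in range(150,172,2): print(i,"".join("#" if v<60 else "+" if v<95 else "-" if v<125 else "." for v in g[i,235:312]))
E
```

```text
hung right-cup outer edge [301.5 303.2 303.6 303.5 303.4 303.2 302.9 302.4 298.9 301.7 301.7 301.2
 300.2]
bench right-cup outer edge [195.5 195.4 195.  195.  195.8 195.7 196.  195.9 195.4]
bench 0 bottom [[196.2, 175.1], [196.3, 192.3]] top [[193.6, 171.2], [193.7, 189.1]]
bench 3 bottom [[198.4, 174.7], [198.5, 192.0]] top [[194.9, 170.8], [195.0, 188.8]]
bench 6 bottom [[200.6, 174.4], [200.7, 191.7]] top [[196.1, 170.5], [196.2, 188.5]]
hung 0 bottom [[301.4, 148.0], [299.8, 165.5]] top [[303.2, 142.8], [301.6, 161.0]]
hung 3 bottom [[304.0, 147.9], [302.4, 165.4]] top [[304.9, 142.6], [303.3, 160.8]]
hung 6 bottom [[306.6, 147.8], [305.0, 165.3]] top [[306.5, 142.3], [304.9, 160.6]]
150 +++++++++++++++##########+-..............................-+#########+-.......
152 +++++++++++++++##########+...............................-##########+........
154 +++++++++++++++##########-...............................+##########+........
156 +++++++++++++++##########-...............................+####++++++-........
158 ++++++++++++++++########+-...............................+####++++++-........
160 +++++++++++++++++###+--++-..............................-+#####+++++.........
162 +++++++++++++-..-+++-...................................-#########+-.........
164 +++++++++++++-..-+++-...................................-++-.-++++-..........
166 ++++++++++++-..--+++-........................................................
168 ++++++++++++-..-+++-.........................................................
170 ++++++++++++-..-+++-.........................................................
```

```bash
python3 - <<'E'
from h import *
from plant import r
a=load("top0")["color"].astype(int); s=r.snapshot("top"); b=s["color"].astype(int)
d=cv2.GaussianBlur(np.abs(a-b).max(2).astype(np.float32),(0,0),1)
for n,(x,y) in dict(binblack=(201,63),binred=(238,63),bin2=(355,180),reel=(165,212),flux=(186,131),meter=(365,129),mouse=(222,240),driver=(307,245),redset=(157,260),lampfar=(287,50),lampnear=(274,185)).items(): print(n,d[y-12:y+13,x-12:x+13].max().round())
st=r.get_state(); print(st["clock"],st["contact_force"].round(1),np.abs(st["qd"]).max())
r.finish_job()
E
```

```text
binblack 11.0
binred 17.0
bin2 18.0
reel 102.0
flux 114.0
meter 20.0
mouse 64.0
driver 22.0
redset 96.0
lampfar 20.0
lampnear 21.0
19.15 [ 0.  -0.1  0. ] 0.004929758848342943
the job is handed in; nothing more can be done
```

The headset is hanging on the rail with one cup on each side, and I handed the job in at 19.15 s. It may lean slightly to the left.

**What I did:** I gripped the black headset by the left shoulder of its band and carried it, tilted 40°, between the rail and the lamp. I then turned it upright and lowered it in 1 mm steps. Contact showed first on one face of the notch, so I shifted about 2 mm. After that the sideways force went to about zero and the upward force rose to about 4.5 N. I eased up before opening the fingers and backed away about 20 cm.

**What went wrong:** My first grasp closed on nothing, because the fingertips reached about 2 cm less than I had worked out. The headset rocked but settled back in place, and the second, deeper grasp held at 24 mm.

**Last checks:**
- **Hanging:** After release, the side and top pictures both fit a headset straddling the rail within about 2° of square to it.
- **Lean:** The two views disagree. The top view gives about 1–3° with the crown to the left. The side fit gives about 6°, but it also misread the standing headset by 1–4°. I left it as it was.
- **Robot:** The tool force was about zero and the arm was still. The highest contact force I read was about 7 N, during the failed grasp.
- **Bystanders:** The bins, meter, driver and both lamp ends looked unchanged from above. The spots around the reel, flux, mouse and red headset did change. I put that down to the arm and its shadow but did not confirm it, and I did not check the drive under the rail.

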